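# Grade marble balls on the tipping sorter

## Task

Clear the ball sorter by sliding the blue tape roll up off its steel post and lying it flat on the middle of the cork pad, then put every marble ball from the blue tray into the green hopper while it is down. When all are in, tip the hopper by its bar so the balls roll down the channel and drop into their lanes by size, and lower the hopper fully back onto its rest. Finish with each ball lying still in the lane for its size, the roll flat on the pad, and the other things on the bench left where they are.

Things in the scene. Friction and masses are not known exactly. Their poses are not given: they have to be found in the camera images.
- small1: Polished white marble ball, the small size: diameter 26 mm, about 25 g. Origin at its centre. It may be absent from this start (then there is no reading). Starts loose on the felt of the blue tray; rolls freely elsewhere.
- small2: Polished white marble ball, the small size: diameter 26 mm, about 25 g. Origin at its centre. It may be absent from this start (then there is no reading). Starts loose on the felt of the blue tray; rolls freely elsewhere.
- small3: Polished white marble ball, the small size: diameter 26 mm, about 25 g. Origin at its centre. It may be absent from this start (then there is no reading). Starts loose on the felt of the blue tray; rolls freely elsewhere.
- small4: Polished white marble ball, the small size: diameter 26 mm, about 25 g. Origin at its centre. It may be absent from this start (then there is no reading). Starts loose on the felt of the blue tray; rolls freely elsewhere.
- large1: Polished white marble ball, the large size: diameter 54 mm, about 223 g. Origin at its centre. It may be absent from this start (then there is no reading). Starts loose on the felt of the blue tray; rolls freely elsewhere.
- large2: Polished white marble ball, the large size: diameter 54 mm, about 223 g. Origin at its centre. It may be absent from this start (then there is no reading). Starts loose on the felt of the blue tray; rolls freely elsewhere.
- tray: Shallow blue felt-lined tray with a wooden rim, fixed, 230 mm (x) by 260 mm (y); origin at the centre of its underside. Felt surface 6 mm above the bench, rim top 14 mm above the bench. Balls lie still on the felt.
- sorter: Ball sorter, fixed: green tipping hopper at its -y end, then a yellow-walled channel sloping down 33 degrees along its own +y, and below it two wooden catch lanes side by side, running out to its -x. Origin at bench level under the hopper's hinge; own +y is the way the balls roll, z up. All offsets called 'sorter x, y, z' are mm in this frame.
- channel_end (a point): Lower end of the channel (sorter 0, 151, 60). The channel starts at sorter 0, 0, 158, is 60 mm wide; its floor is two aluminium strips with a 30 mm slot between them all along. Small balls drop through the slot into the small lane below; large balls ride down on the strips and run off the end into the large lane.
- hopper (a joint): Tilt of the hopper (rad). 0 = down on its rest (floor then falls 6 degrees to its closed tail, so balls stay in); grows as the tail is lifted, stop at 0.80. The hinge runs along the sorter's x axis at sorter 0, 0, 174 mm. Let go, it falls back to 0 by its own weight (350 g). Balls start to run out at about 0.2; some may need 0.6 to 0.7 to run out.
- hopper_floor (a point): Middle of the hopper's floor (lowest line of its shallow V), 100 mm from the hinge; moves with the hopper. The hopper is an open trough, 60 mm wide inside (sorter x -30 to 30), 215 mm long (sorter y -215 to 0), open at the hinge end, with a tail wall and side walls 41 mm above that line. It holds all the balls in single file.
- hopper_bar (a point): Middle of the steel bar handle at the hopper's tail: bar 12 mm thick, 74 mm long, along the sorter's x axis, 38 mm behind the tail wall, turning about the hinge with the hopper (at rest at sorter 0, -259, 180 mm; 259 mm from the hinge line). Free on both sides, it can be pinched from above across the bar, and it turns in the grip as the hopper tips.
- small_lane (a point): Middle of the small lane's floor, 31 mm above the bench. Lane: sorter y -5 to 154. Both lanes slope down 12 degrees to sorter -x, from a back wall at x = 40 (93 mm high) to a front wall at x = -160 (58 mm high); side walls are 60 mm high (taller, up to 140 mm, under the channel, x -38 to 40).
- large_lane (a point): Middle of the large lane's floor, 31 mm above the bench. Lane: sorter y 160 to 259.
- roll: Blue wound tape roll, a ring of 64 mm outer and 22 mm inner diameter, 26 mm high, about 60 g; origin at the centre of its underside, z along its axis. Starts lying flat over the sorter's steel post, its underside 116 mm above the bench, jutting over the lower end of the channel.
- post_top (a point): Tip of the sorter's upright steel post (10 mm diameter, at sorter x, y = 49, 184), beside the lower end of the channel; the tip is 160 mm above the bench, 44 mm above the small shoulder on which the roll rests.
- pad: Round cork pad with a grey centre, fixed flat on the bench, 100 mm diameter, 4 mm thick; origin at the centre of its underside.
- mallet: Bystander: wooden mallet.
- chisel: Bystander: steel chisel.
- bottle: Bystander: green bottle, 64 mm diameter, 190 mm high.
- sanding_block: Bystander: cork sanding block 55 x 100 x 30 mm.
- offcut: Bystander: marble offcut 100 x 130 x 25 mm.
- dust_brush: Bystander: dust brush.

How it is judged:
By the outcome, as a careful person would: the job done as asked, in the order asked, and still so for the second after the job is handed in, with the robot touching nothing.
Of small1, small2, small3, small4, large1, large2 only 4 to 6 are there at a start; the rules pass over those that are not, and their reading is None.
At some moment in a run one of small1, small2, small3, small4, large1, large2 may be knocked a few centimetres aside while the robot is not near it.
It also fails if it takes over 210 s, if anything falls off the work surface, if the arm or the gripper's body presses on something with over 40 N, if the wrist force passes 120 N, or if a joint passes its speed limit or range.

## Robot

A 6-joint arm with a two-finger parallel gripper is mounted at the origin on the work surface. World frame = base frame: x ahead of the robot, y to its left, z up, the work surface at z = 0. Lengths are in mm, angles in rad, forces in N, time in s.
With the tool pointing down it reaches from about 400 to 925 mm from the base axis. Payload 12.5 kg.
Tool frame: the origin (TCP) lies at the very end of the fingers, on their centre line; the grasp point (between the pads) lies 19 mm behind it (env.grip_point_offset is the distance from the TCP to the grasp point, in mm); z points along the fingers, y is the direction in which the jaws open and shut (so a half turn about z gives the same grasp; the last joint's range is limited). The gripper opens to 95 mm and grips with 3 to 60 N. Pads are 20 mm wide; open, the fingers measure 119 mm over their backs; the gripper's body (75 mm by 180 mm) begins 59 mm behind the grasp point.
Start: joints at [-1.277, 0.491, 1.559, -0, 1.092, -0.106], TCP at [243.295, -575.721, 214.661] pointing down, gripper open.
Joint ranges: [-3.1, 3.1], [-0.84, 2.19], [0.05, 2.79], [-1.13, 4.28], [0.06, 2.93], [-2.69, 2.69]. Speed limits (rad/s): [2.22, 2.22, 2.79, 3.14, 3.14, 3.14].

## Interface

Orientations are given as [roll, pitch, yaw] about the fixed x, y, z axes, in that order (R = Rz(yaw) Ry(pitch) Rx(roll)).
In Python, from cell import env gives the robot as it stands.
- The arm moves only by the tool drive_tool, never from a script. Its argument "commands" is a list of rows, each an object of numbers: "dx", "dy", "dz": the shift along the world's x, y, z in mm; "yaw": the turn about the world's z in degrees. In form: [{"dx": .., "dy": .., "dz": .., "yaw": ..}, ...]. A call has 1 to 5 rows; each row shifts and turns the commanded pose from where the row before left it; what a row does not reach is not made up. A row lasts 1/12 s, in which the tool goes at most 41.7 mm and 7.16 degrees, less where a joint would pass 70% of its speed; a pose out of reach is approached as far as the arm can. A call with a gripper value outside its range is refused whole. "grip" is the opening, from 0 (shut) to 1 (fully open), set as the call begins (left out, the last holds). The fingers move at their own pace and stop on an object; the grip force is fixed at half the most. Time passes only in rows, so rows that do not move let the fingers close. It gives the time, the measured TCP pose, the force and the opening at its end, in the units of the state.
- env.state(): the state, without advancing time (a new reading comes with each control period).
- env.read_camera(name): name is "side" or "top"; returns the picture (400x640x3 uint8, red, green, blue); there is no depth.
- env.calibration(name): a dict with "intrinsics" (3x3 intrinsics, pixels), "rvec" (rotation vector, rad) and "tvec" (3), from world to camera coordinates, as OpenCV has them. Camera axes: x right, y down, z forward; pixel columns grow to the right and rows downward; lengths in mm; the calibration is good to about 2 mm. A picture is of the moment at which its call begins. calibration takes no time and is no camera call.
- env.job_done(): hands the job in, once; it reports no verdict.
Trained networks look in the newest picture that a camera, given by its name, has taken for a name from the list of things; names that differ only in an ending like _2 or _b are one class to them, and where a whole thing is asked for, a point or a joint stands for the part that bears it (a point fixed in the world has none). Each returns a list of dicts, best first, with "conf" (0 to 1); they miss things now and then, are a little off and sometimes report something else, mostly with a low value. They report only what shows in the picture. A call takes as long as a camera call.
- env.trace(query, camera): "pixels" (400x640 bool, what is visible of it) and "pixel" ([column, row] in pixels, amid what is visible of it).
- env.place_of(query, camera): "pixel" ([column, row] in pixels: a listed point, or the origin of a listed thing).
The state is a dict: "t": time; "joints": joint angles; "qvel": joint speeds; "tau": joint torques, N m; "eef_pos": TCP position; "tcp_rot": TCP orientation; "ft_force": force on the tool from outside, world axes, zero at the start; "moment": the same for the moment, N m; "opening": opening from 0.0 (shut) to 1.0 (fully open).
Only numpy, scipy, OpenCV 4.12 (cv2) and the standard library are available. Lean on these libraries where they do the work, as an engineer would, in place of code of your own. Each camera call takes 0.05 s, during which the arm holds its last target.

## Working session

There is one attempt and no reset: what is moved stays moved. The work goes in short steps, Python scripts to look and compute and a tool call to move; the robot and the scene stay as the last step left them, time stands still between calls to the robot, and variables do not carry over. Pictures are saved under pics/ and viewed, and the job is handed in when it is done.

Besides the shell and the picture viewer there is one more tool, called after "Request:" in YAML: its name, and indented under it one key for each argument. drive_tool: Moves the arm, as the interface text tells. Its arguments: {"type":"object","properties":{"commands":{"type":"array"},"grip":{"type":"number"}},"required":["commands"]}

```bash
ls; mkdir -p pics; cat > h.py <<'E'
import numpy as np, cv2
from cell import env
def snap(name,fn=None):
    im=env.read_camera(name)
    if fn: cv2.imwrite('pics/'+fn,cv2.cvtColor(im,cv2.COLOR_RGB2BGR))
    return im
def cal(name):
    c=env.calibration(name)
    return np.array(c['intrinsics'],float),np.array(c['rvec'],float).reshape(3,1),np.array(c['tvec'],float).reshape(3,1)
def proj(name,P):
    K,r,t=cal(name); return cv2.projectPoints(np.array(P,float).reshape(-1,3),r,t,K,None)[0].reshape(-1,2)
def ray(name,px):
    K,r,t=cal(name); R=cv2.Rodrigues(r)[0]
    d=R.T@np.linalg.inv(K)@np.array([px[0],px[1],1.]); c=(-R.T@t).ravel(); return c,d/np.linalg.norm(d)
def atz(name,px,z):
    c,d=ray(name,px); return c+d*(z-c[2])/d[2]
def tri(pa,pb,na='top',nb='side'):
    c1,d1=ray(na,pa);c2,d2=ray(nb,pb)
    A=np.stack([d1,-d2],1); s=np.linalg.lstsq(A,c2-c1,rcond=None)[0]
    p,q=c1+s[0]*d1,c2+s[1]*d2
    return (p+q)/2,np.linalg.norm(p-q)
def st():
    s=env.state(); print('t',round(s['t'],2),'tcp',np.round(s['eef_pos'],1),'rot',np.round(s['tcp_rot'],3),'F',np.round(s['ft_force'],1),'op',round(s['opening'],3)); return s
E
python3 - <<'E'
from h import *
np.set_printoptions(suppress=True,precision=2)
snap('top','t0.png');snap('side','s0.png');s=st();print(s['joints'])
for n in('top','side'): 
    c,_=ray(n,(320,200)); print(n,c,env.calibration(n)['intrinsics'])
E
```

```text
pics
t 0.1 tcp [ 243.2 -575.5  214.1] rot [-3.14 -0.    0.4 ] F [0.1 0.  0.1] op 1.001
[-1.28  0.49  1.56 -0.    1.09 -0.11]
top [ 384.74   70.18 1186.36] [[369.31   0.   315.07]
 [  0.   369.31 195.09]
 [  0.     0.     1.  ]]
side [-90.67 758.7  864.14] [[409.11   0.   326.12]
 [  0.   409.11 204.73]
 [  0.     0.     1.  ]]
```

View pics/t0.png

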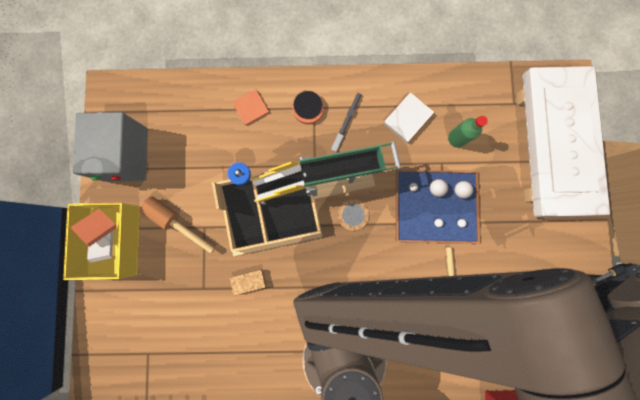

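View pics/s0.png

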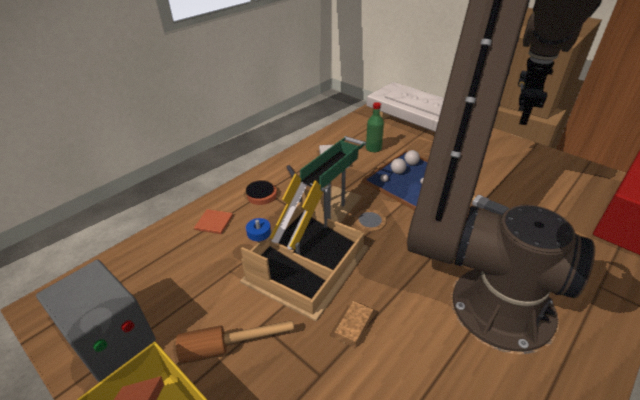

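```bash
python3 - <<'E'
from h import *
np.set_printoptions(suppress=True,precision=1)
for n in ['channel_end','hopper_floor','hopper_bar','small_lane','large_lane','roll','post_top','pad','sorter','tray','bottle','small1','large1']:
    for c in('top','side'):
        r=env.place_of(n,c); print(n,c,[(np.round(q['pixel'],1).tolist(),round(q['conf'],2)) for q in r[:6]])
st()
E
```

```text
channel_end top [([258.3, 189.7], 0.96), ([462.7, 223.8], 0.19)]
channel_end side [([332.3, 157.0], 0.72), ([281.8, 247.6], 0.58), ([354.7, 328.7], 0.35)]
hopper_floor top [([336.3, 171.9], 0.7)]
hopper_floor side [([329.7, 167.4], 0.88)]
hopper_bar top [([391.7, 156.8], 0.59)]
hopper_bar side [([355.3, 140.8], 0.94)]
small_lane top [([285.0, 208.1], 0.69)]
small_lane side [([313.1, 246.0], 0.88)]
large_lane top [([245.6, 217.0], 0.95)]
large_lane side [([288.6, 274.7], 0.86), ([406.6, 179.3], 0.71), ([414.8, 156.4], 0.62)]
roll top [([240.6, 172.2], 0.66), ([335.3, 171.5], 0.39)]
roll side [([260.5, 233.1], 0.6)]
post_top top [([234.7, 170.4], 0.89), ([239.0, 171.8], 0.34), ([412.1, 190.0], 0.2)]
post_top side [([255.6, 216.9], 0.7)]
pad top [([350.9, 213.5], 0.63)]
pad side [([368.3, 216.3], 0.59)]
sorter top [([308.1, 184.3], 0.62), ([235.8, 169.8], 0.21)]
sorter side [([414.5, 156.8], 0.64), ([314.2, 229.8], 0.63)]
tray top [([434.1, 203.5], 0.72)]
tray side [([409.4, 178.1], 0.59)]
bottle top [([458.1, 136.7], 0.72), ([467.2, 188.8], 0.62)]
bottle side [([374.4, 145.5], 0.59)]
small1 top [([410.7, 189.8], 0.6), ([442.2, 220.0], 0.51), ([463.8, 223.2], 0.43)]
small1 side [([383.8, 177.9], 0.48)]
large1 top [([440.3, 187.5], 0.76), ([464.8, 188.9], 0.51), ([245.3, 215.8], 0.24)]
large1 side [([395.5, 164.1], 0.56), ([227.1, 346.3], 0.56), ([415.1, 158.8], 0.51)]
t 1.4 tcp [ 243.3 -575.7  214.7] rot [3.1 0.  0.4] F [-0.2  0.3  0. ] op 1.0
```

```bash
cat > sp.py <<'E'
from h import *
from scipy.optimize import least_squares
def S2W(p,P):
    P=np.array(P,float).reshape(-1,3);c,s=np.cos(p[2]),np.sin(p[2])
    return np.stack([p[0]+c*P[:,0]-s*P[:,1],p[1]+s*P[:,0]+c*P[:,1],P[:,2]],1)
E
python3 - <<'E'
from sp import *
np.set_printoptions(suppress=True,precision=2)
fl=[0,-100*np.cos(.105)+0,174-16-10]
pts=[('top',(258.3,189.7),(0,151,60)),('top',(391.7,156.8),(0,-259,180)),('top',(285,208.1),(-60,74.5,31)),('top',(245.6,217),(-60,209.5,31)),('top',(239.,172),(49,184,160)),
('side',(281.8,247.6),(0,151,60)),('side',(355.3,140.8),(0,-259,180)),('side',(313.1,246),(-60,74.5,31)),('side',(288.6,274.7),(-60,209.5,31)),('side',(255.6,216.9),(49,184,160))]
def f(p): return np.concatenate([proj(n,S2W(p,P))[0]-px for n,px,P in pts])
best=min((least_squares(f,[550,200,a],loss='soft_l1') for a in np.arange(0,6.3,.8)),key=lambda r:r.cost)
print(best.x,best.cost);print(f(best.x).reshape(-1,2))
np.save('sorter.npy',best.x)
for nm,z in [('pad',4),('tray',6)]:
    pass
print('pad',tri((352.5,215),(370.5,219)),atz('top',(352.5,215),4),atz('side',(370.5,219),4))
# zoomed crops
for n,(u0,v0,w,h),k in [('top',(380,130,120,120),5),('top',(205,130,200,130),4),('side',(230,120,200,200),3.5)]:
    im=cv2.cvtColor(snap(n),cv2.COLOR_RGB2BGR)
    cr=cv2.resize(im[v0:v0+h,u0:u0+w],None,fx=k,fy=k,interpolation=cv2.INTER_CUBIC)
    cv2.imwrite(f'pics/z_{n}_{u0}.png',cr[:600,:800])
E
```

```text
Traceback (most recent call last):
  File "h.py", line 11, in proj
    K,r,t=cal(name); return cv2.projectPoints(np.array(P,float).reshape(-1,3),r,t,K,None)[0].reshape(-1,2)
          ~~~^^^^^^
  File "h.py", line 8, in cal
    c=env.calibration(name)
ValueError: time passes only in moves, steps and waits
```

```bash
ls pics
```

```text
s0.png
t0.png
```

Too many calibration calls in one script; I'll cache the calibration in a file.

```bash
python3 - <<'E'
from cell import env
import pickle
pickle.dump({n:env.calibration(n) for n in('top','side')},open('cal.pkl','wb'))
E
sed -i "s/c=env.calibration(name)/c=CAL[name]/; s/^from cell import env/from cell import env\nimport pickle\nCAL=pickle.load(open('\.\/cal.pkl','rb'))/" h.py
cat > fit.py <<'E'
from sp import *
np.set_printoptions(suppress=True,precision=2)
pts=[('top',(258.3,189.7),(0,151,60)),('top',(391.7,156.8),(0,-259,180)),('top',(285,208.1),(-60,74.5,31)),('top',(245.6,217),(-60,209.5,31)),('top',(239.,172),(49,184,160)),
('side',(281.8,247.6),(0,151,60)),('side',(355.3,140.8),(0,-259,180)),('side',(313.1,246),(-60,74.5,31)),('side',(288.6,274.7),(-60,209.5,31)),('side',(255.6,216.9),(49,184,160))]
def f(p): return np.concatenate([proj(n,S2W(p,P))[0]-px for n,px,P in pts])
best=min((least_squares(f,[550,200,a],loss='soft_l1') for a in np.arange(0,6.3,.8)),key=lambda r:r.cost)
print(best.x,best.cost);print(f(best.x).reshape(-1,2))
np.save('sorter.npy',best.x)
E
python3 - <<'E'
from fit import *
print('pad',tri((352.5,215),(370.5,219)),atz('top',(352.5,215),4),atz('side',(370.5,219),4))
for n,(u0,v0,w,h),k in [('top',(380,130,120,120),5),('top',(205,130,200,130),4),('side',(230,120,200,170),3.5)]:
    im=cv2.cvtColor(snap(n),cv2.COLOR_RGB2BGR)
    cr=cv2.resize(im[v0:v0+h,u0:u0+w],None,fx=k,fy=k,interpolation=cv2.INTER_CUBIC)
    cv2.imwrite(f'pics/z_{n}_{u0}.png',cr[:600,:800])
E
```

```text
[551.22 111.89  25.31] 18.816741827147343
[[-1.71  0.78]
 [ 3.23 -0.3 ]
 [ 0.47 -2.64]
 [-2.39 -3.17]
 [-2.95 -0.41]
 [ 0.53 -1.02]
 [ 0.24  0.01]
 [ 3.12 -1.07]
 [-0.12  1.93]
 [ 0.63  3.27]]
pad (array([446.02, -37.6 ,   5.63]), np.float64(1.5849941061250425)) [446.76 -37.31   4.  ] [446.38 -39.57   4.  ]
```

View pics/z_top_380.png

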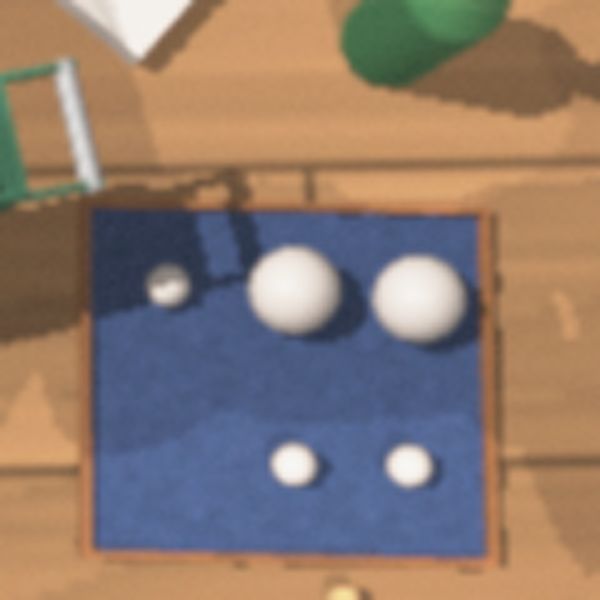

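View pics/z_top_205.png

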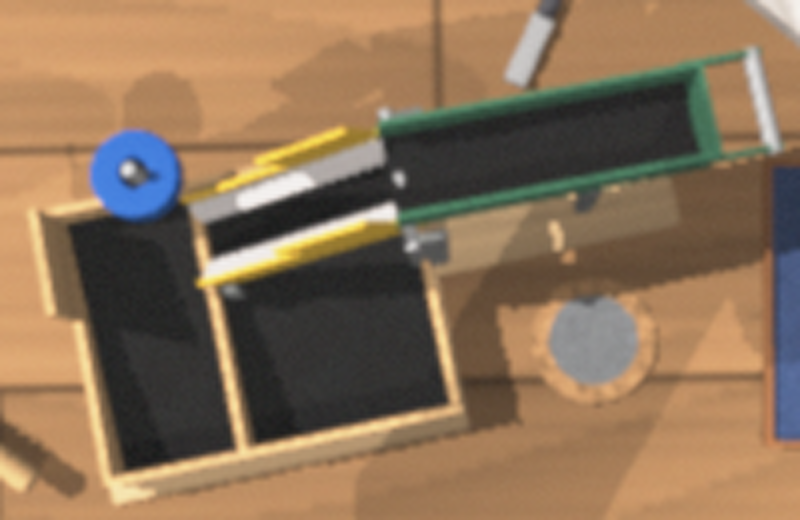

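View pics/z_side_230.png

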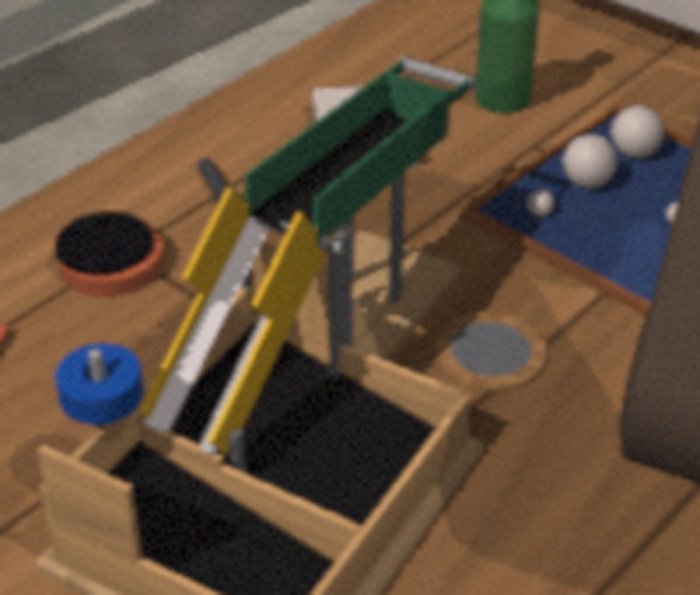

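```bash
cat > fit.py <<'E'
from sp import *
np.set_printoptions(suppress=True,precision=2)
pts=[('top',(238.4,172.6),(49,184,160)),('top',(393,142.5),(37,-259,183)),('top',(398,167.5),(-37,-259,183)),('top',(252.5,183),(30,151,60)),('top',(255.7,200),(-30,151,60)),
('side',(257.7,220.6),(49,184,160)),('side',(345.1,139.1),(37,-259,183)),('side',(362.3,143.7),(-37,-259,183)),('side',(272,240),(30,151,60)),('side',(293.4,247),(-30,151,60))]
def f(p): return np.concatenate([proj(n,S2W(p,P))[0]-px for n,px,P in pts])
best=least_squares(f,[550,110,.177],loss='soft_l1')
print(best.x,best.cost);print(f(best.x).reshape(-1,2))
np.save('sorter.npy',best.x)
E
python3 - <<'E'
from fit import *
p=best.x
print('post',S2W(p,(49,184,160)),'bar',S2W(p,(0,-259,180)))
print('post tri',tri((238.4,172.6),(257.7,220.6)))
print('bar tri',tri((393,142.5),(345.1,139.1)),tri((398,167.5),(362.3,143.7)))
# ball positions from top zoom
for n,(u,v),z in [('sA',(168,286),19),('L1',(295,290),33),('L2',(420,299),33),('sB',(296,465),19),('sC',(410,466),19)]:
    print(n,atz('top',(380+(u+.5)/5-.5,130+(v+.5)/5-.5),z))
for n,(u,v),z in [('sA',(541,203),19),('L1',(590,161),33),('L2',(638,133),33)]:
    print(n,atz('side',(230+u/3.5-.3,120+v/3.5-.3),z))
for n,(u,v),z in [('tray',(92,209),14),('tray',(92,551),14),('tray',(490,211),14),('tray',(493,556),14)]:
    print(n,atz('top',(380+(u+.5)/5-.5,130+(v+.5)/5-.5),z))
print('pad',atz('top',(205+592/4-.4,130+340/4-.4),4),atz('side',(230+490/3.5-.3,120+349/3.5-.3),4))
print('roll',atz('top',(205+137/4-.4,130+174/4-.4),142),atz('side',(230+97/3.5-.3,120+368/3.5-.3),142))
E
```

```text
[551.4  110.97   0.19] 18.08146447054926
[[-2.1  -0.22]
 [-0.87 -0.31]
 [ 0.31  0.46]
 [ 2.66 -1.41]
 [ 3.16  0.53]
 [-0.66 -0.18]
 [-0.49 -2.5 ]
 [ 2.88 -1.07]
 [ 2.22  2.68]
 [-1.2   3.68]]
post [[564.49 300.93 160.  ]] bar [[ 600.69 -143.3   180.  ]]
post tri (array([565.51, 296.83, 155.63]), np.float64(2.5376589880054823))
bar tri (array([ 639.03, -141.29,  170.68]), np.float64(0.3611081170214322)) (array([ 569.63, -148.67,  177.46]), np.float64(7.232823666636127))
sA [ 532.18 -231.08   19.  ]
L1 [ 526.42 -306.78   33.  ]
L2 [ 519.31 -384.48   33.  ]
sB [ 417.35 -306.13   19.  ]
sC [ 415.49 -377.41   19.  ]
sA [ 530.48 -228.85   19.  ]
L1 [ 524.78 -303.9    33.  ]
L2 [ 516.02 -379.32   33.  ]
tray [ 583.47 -186.04   14.  ]
tray [ 365.78 -177.1    14.  ]
tray [ 577.39 -439.96   14.  ]
tray [ 358.47 -427.8    14.  ]
pad [448.03 -37.66   4.  ] [447.1  -36.37   4.  ]
roll [565.42 297.64 142.  ] [567.45 299.87 142.  ]
```

Request:
drive_tool:
  commands:
    - {"dx": 13.4,"dy": 36,"dz": 12,"yaw": 6.5}
    - {"dx": 13.4,"dy": 36,"dz": 12,"yaw": 6.5}
    - {"dx": 13.4,"dy": 36,"dz": 12,"yaw": 6.5}
    - {"dx": 13.4,"dy": 36,"dz": 12,"yaw": 6.5}
    - {"dx": 13.4,"dy": 36,"dz": 12,"yaw": 6.5}
  grip: 1

```text
t: 1.97
eef_pos: [310.5, -394.0, 275.2]
tcp_rot: [3.141, -0.0, 0.972]
ft_force: [0.5, -0.2, -0.0]
opening: 1.003
```

Request:
drive_tool:
  commands:
    - {"dx": 13.4,"dy": 36,"yaw": 6.5}
    - {"dx": 13.4,"dy": 36,"yaw": 6.5}
    - {"dx": 13.4,"dy": 36,"yaw": 6.5}
    - {"dx": 13.4,"dy": 36,"yaw": 6.5}
    - {"dx": 13.4,"dy": 36,"yaw": 6.5}

```text
invalid input
```

Request:
drive_tool:
  commands:
    - {"dx": 13.4,"dy": 36,"yaw": 6.5}
    - {"dx": 13.4,"dy": 36,"yaw": 6.5}
    - {"dx": 13.4,"dy": 36}
    - {"dx": 13.4,"dy": 36}
    - {"dx": 13.4,"dy": 36}

```text
invalid input
```

Request:
drive_tool:
  commands:
    - {"dx": 13.4,"dy": 36,"dz": 0,"yaw": 6.5}
    - {"dx": 13.4,"dy": 36,"dz": 0,"yaw": 6.5}
    - {"dx": 13.4,"dy": 36,"dz": 0,"yaw": 6.5}
    - {"dx": 13.4,"dy": 36,"dz": 0,"yaw": 6.5}
    - {"dx": 13.4,"dy": 36,"dz": 0,"yaw": 6.5}

```text
t: 2.38
eef_pos: [377.5, -214.0, 274.9]
tcp_rot: [3.141, 0.0, 1.54]
ft_force: [0.9, 0.2, 0.1]
opening: 0.999
```

Request:
drive_tool:
  commands:
    - {"dx": 13.4,"dy": 36,"dz": 0,"yaw": 6.5}
    - {"dx": 13.4,"dy": 36,"dz": 0,"yaw": 6.5}
    - {"dx": 13.4,"dy": 36,"dz": 0,"yaw": 0}
    - {"dx": 13.4,"dy": 36,"dz": 0,"yaw": 0}
    - {"dx": 13.4,"dy": 36,"dz": 0,"yaw": 0}

```text
t: 2.8
eef_pos: [444.5, -33.8, 275.0]
tcp_rot: [3.141, 0.0, 1.761]
ft_force: [0.6, -0.8, -0.6]
opening: 1.0
```

Request:
drive_tool:
  commands:
    - {"dx": 12.1,"dy": 33.2,"dz": 0,"yaw": 0}
    - {"dx": 12.1,"dy": 33.2,"dz": 0,"yaw": 0}
    - {"dx": 12.1,"dy": 33.2,"dz": 0,"yaw": 0}
    - {"dx": 12.1,"dy": 33.2,"dz": 0,"yaw": 0}
    - {"dx": 12.1,"dy": 33.2,"dz": 0,"yaw": 0}

```text
t: 3.22
eef_pos: [505.0, 132.2, 274.8]
tcp_rot: [3.141, 0.0, 1.761]
ft_force: [0.8, -0.2, -0.5]
opening: 0.999
```

Request:
drive_tool:
  commands:
    - {"dx": 12.1,"dy": 33.2,"dz": 0,"yaw": 0}
    - {"dx": 12.1,"dy": 33.2,"dz": 0,"yaw": 0}
    - {"dx": 12.1,"dy": 33.2,"dz": 0,"yaw": 0}
    - {"dx": 12.1,"dy": 33.2,"dz": -20,"yaw": 0}
    - {"dx": 12.1,"dy": 33.2,"dz": -20,"yaw": 0}

```text
t: 3.63
eef_pos: [566.0, 298.3, 235.1]
tcp_rot: [3.139, -0.0, 1.761]
ft_force: [0.8, -1.2, -0.4]
opening: 0.999
```

Request:
drive_tool:
  commands:
    - {"dx": 0,"dy": 0,"dz": -25,"yaw": 0}
    - {"dx": 0,"dy": 0,"dz": -25,"yaw": 0}
    - {"dx": 0,"dy": 0,"dz": 0,"yaw": 0}

```text
t: 3.88
eef_pos: [563.4, 296.1, 179.8]
tcp_rot: [-3.134, 0.001, 1.762]
ft_force: [0.7, 0.7, -0.1]
opening: 1.002
```

```bash
python3 - <<'E'
from h import *
for n,(u0,v0,w,h),k in [('top',(190,110,160,120),5),('side',(200,140,160,120),5)]:
    im=cv2.cvtColor(snap(n),cv2.COLOR_RGB2BGR)
    cv2.imwrite(f'pics/a_{n}.png',cv2.resize(im[v0:v0+h,u0:u0+w],None,fx=k,fy=k,interpolation=cv2.INTER_CUBIC))
st()
E
```

```text
t 3.98 tcp [565.2 296.2 184.8] rot [-3.141  0.     1.761] F [-0.6  0.  -0.1] op 1.0
```

View pics/a_top.png

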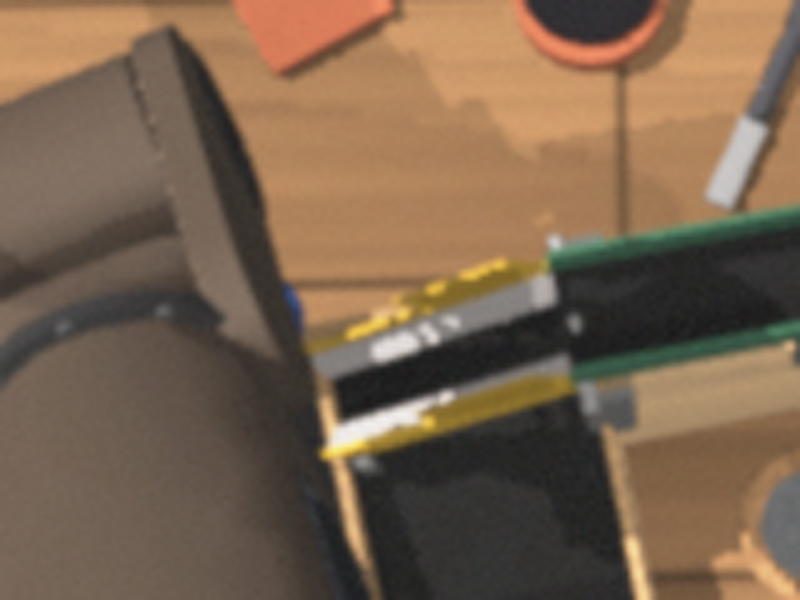

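View pics/a_side.png

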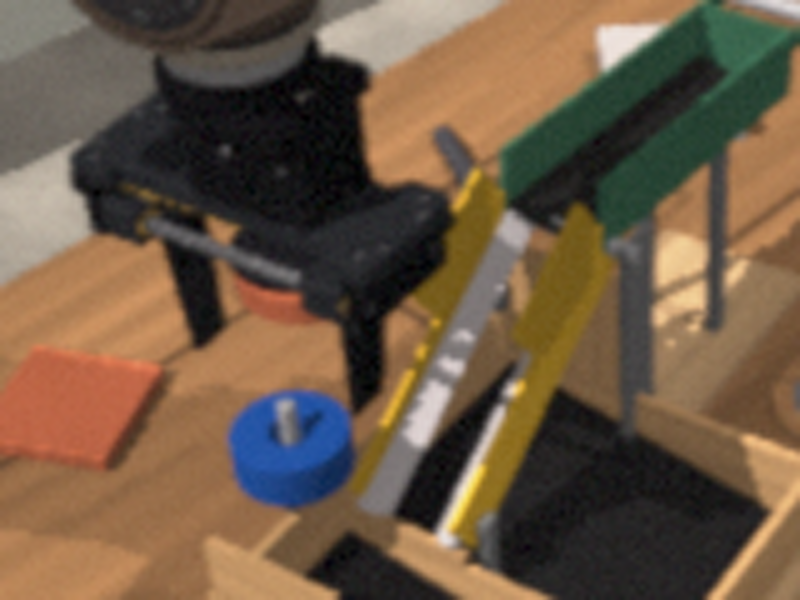

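Request:
drive_tool:
  commands:
    - {"dx": 0,"dy": 2.5,"dz": -22,"yaw": 0}
    - {"dx": 0,"dy": 0,"dz": -22,"yaw": 0}
    - {"dx": 0,"dy": 0,"dz": -15,"yaw": 0}
    - {"dx": 0,"dy": 0,"dz": -4,"yaw": 0}
    - {"dx": 0,"dy": 0,"dz": 0,"yaw": 0}

```text
t: 4.4
eef_pos: [565.8, 298.6, 122.6]
tcp_rot: [3.141, -0.0, 1.761]
ft_force: [-0.0, 0.8, 0.2]
opening: 0.999
```

```bash
python3 - <<'E'
from h import *
for n,(u0,v0,w,h),k in [('side',(200,140,160,120),5)]:
    im=cv2.cvtColor(snap(n),cv2.COLOR_RGB2BGR)
    cv2.imwrite(f'pics/b_{n}.png',cv2.resize(im[v0:v0+h,u0:u0+w],None,fx=k,fy=k,interpolation=cv2.INTER_CUBIC))
st()
E
```

```text
t 4.45 tcp [566.1 298.8 123.4] rot [ 3.14  -0.     1.761] F [-0.1 -0.5  0.2] op 0.999
```

View pics/b_side.png

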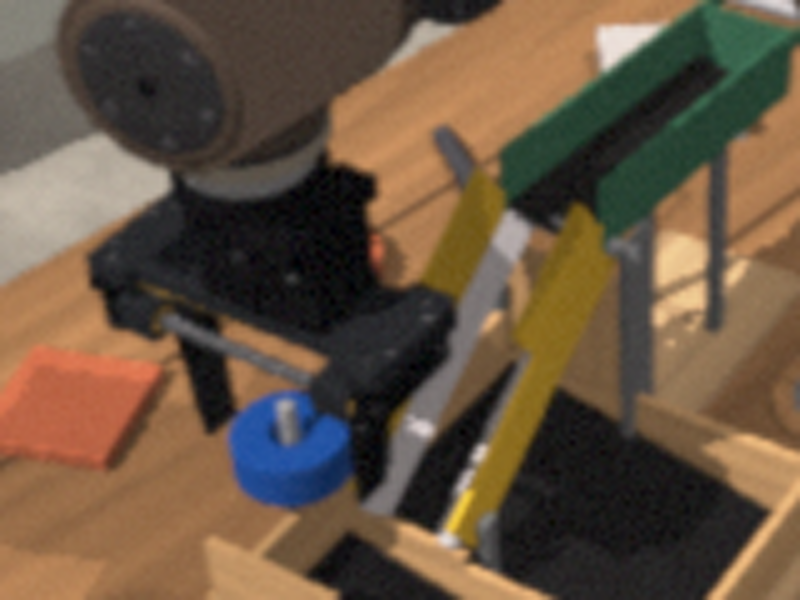

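Request:
drive_tool:
  commands:
    - {"dx": 0,"dy": 0,"dz": -2,"yaw": 0}
    - {"dx": 0,"dy": 0,"dz": 0,"yaw": 0}
    - {"dx": 0,"dy": 0,"dz": 0,"yaw": 0}
    - {"dx": 0,"dy": 0,"dz": 0,"yaw": 0}
    - {"dx": 0,"dy": 0,"dz": 0,"yaw": 0}
  grip: 0.5

```text
t: 4.87
eef_pos: [565.4, 298.8, 120.1]
tcp_rot: [3.141, -0.0, 1.761]
ft_force: [-0.4, -0.0, 0.0]
opening: 0.705
```

Request:
drive_tool:
  commands:
    - {"dx": 0,"dy": 0,"dz": 0,"yaw": 0}
    - {"dx": 0,"dy": 0,"dz": 4,"yaw": 0}
    - {"dx": 0,"dy": 0,"dz": 8,"yaw": 0}
    - {"dx": 0,"dy": 0,"dz": 8,"yaw": 0}

```text
t: 5.2
eef_pos: [565.2, 298.7, 140.2]
tcp_rot: [-3.141, 0.0, 1.761]
ft_force: [-0.6, 0.4, -1.1]
opening: 0.658
```

Request:
drive_tool:
  commands:
    - {"dx": 0,"dy": 0,"dz": 18,"yaw": 0}
    - {"dx": 0,"dy": 0,"dz": 20,"yaw": 0}
    - {"dx": 0,"dy": 0,"dz": 20,"yaw": 0}
    - {"dx": 0,"dy": 0,"dz": 20,"yaw": 0}
    - {"dx": 0,"dy": 0,"dz": 10,"yaw": 0}

```text
t: 5.62
eef_pos: [565.8, 299.1, 231.0]
tcp_rot: [3.138, -0.001, 1.761]
ft_force: [0.4, -0.4, -0.7]
opening: 0.659
```

Request:
drive_tool:
  commands:
    - {"dx": -8,"dy": -22,"dz": 0,"yaw": -6}
    - {"dx": -8,"dy": -24,"dz": 0,"yaw": -6}
    - {"dx": -8,"dy": -24,"dz": 0,"yaw": -6}
    - {"dx": -8,"dy": -24,"dz": 0,"yaw": -6}
    - {"dx": -8,"dy": -24,"dz": 0,"yaw": -6}

```text
t: 6.03
eef_pos: [524.7, 179.8, 227.9]
tcp_rot: [3.141, -0.0, 1.233]
ft_force: [0.3, 0.2, -0.8]
opening: 0.655
```

Request:
drive_tool:
  commands:
    - {"dx": -8,"dy": -24,"dz": 0,"yaw": -6}
    - {"dx": -8,"dy": -24,"dz": 0,"yaw": -6}
    - {"dx": -8,"dy": -24,"dz": 0,"yaw": -6}
    - {"dx": -8,"dy": -24,"dz": 0,"yaw": -6}
    - {"dx": -8,"dy": -24,"dz": 0,"yaw": -6}

```text
t: 6.45
eef_pos: [484.7, 59.7, 227.9]
tcp_rot: [3.141, -0.0, 0.709]
ft_force: [-0.1, -1.0, -0.8]
opening: 0.652
```

Request:
drive_tool:
  commands:
    - {"dx": -8,"dy": -24,"dz": 0,"yaw": -6}
    - {"dx": -8,"dy": -24,"dz": 0,"yaw": -6}
    - {"dx": -8,"dy": -24,"dz": 0,"yaw": -6}
    - {"dx": -8,"dy": -24,"dz": 0,"yaw": -6}
    - {"dx": -5.5,"dy": 0,"dz": 0,"yaw": -6}

```text
t: 6.87
eef_pos: [447.3, -37.9, 227.9]
tcp_rot: [3.141, -0.0, 0.183]
ft_force: [-1.0, -0.2, -1.0]
opening: 0.656
```

Request:
drive_tool:
  commands:
    - {"dx": 0,"dy": 0,"dz": -30,"yaw": 0}
    - {"dx": 0,"dy": 0,"dz": -30,"yaw": 0}
    - {"dx": 0,"dy": 0,"dz": -30,"yaw": 0}
    - {"dx": 0,"dy": 0,"dz": -30,"yaw": 0}
    - {"dx": 0,"dy": 0,"dz": -15,"yaw": 0}

```text
t: 7.28
eef_pos: [446.8, -35.1, 90.3]
tcp_rot: [-3.141, 0.002, 0.19]
ft_force: [0.2, 0.0, -0.3]
opening: 0.655
```

```bash
python3 - <<'E'
from h import *
for n,(u0,v0,w,h),k in [('side',(290,130,160,120),5)]:
    im=cv2.cvtColor(snap(n),cv2.COLOR_RGB2BGR)
    cv2.imwrite(f'pics/c_{n}.png',cv2.resize(im[v0:v0+h,u0:u0+w],None,fx=k,fy=k,interpolation=cv2.INTER_CUBIC))
st()
E
```

```text
t 7.33 tcp [446.2 -35.   89. ] rot [-3.14   0.005  0.19 ] F [-1.6  0.  -4. ] op 0.656
```

View pics/c_side.png

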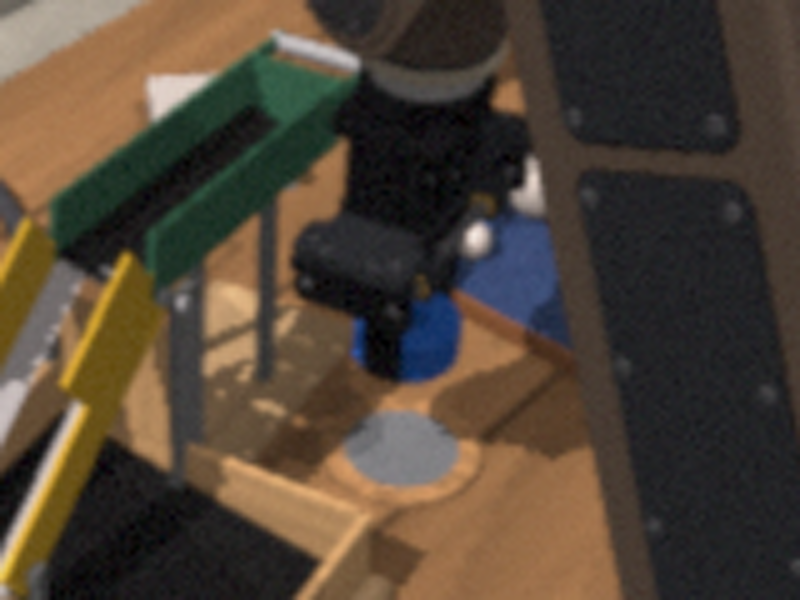

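Request:
drive_tool:
  commands:
    - {"dx": 0,"dy": 0,"dz": 0,"yaw": 0}
    - {"dx": 0,"dy": 0,"dz": -25,"yaw": 0}
    - {"dx": 0,"dy": 0,"dz": -25,"yaw": 0}
    - {"dx": 0,"dy": 0,"dz": 0,"yaw": 0}
    - {"dx": 0,"dy": 0,"dz": 0,"yaw": 0}

```text
t: 7.75
eef_pos: [448.0, -35.2, 43.4]
tcp_rot: [-3.141, 0.001, 0.19]
ft_force: [0.1, -0.4, -0.4]
opening: 0.657
```

```bash
python3 - <<'E'
from h import *
for n,(u0,v0,w,h),k in [('side',(290,130,160,120),5)]:
    im=cv2.cvtColor(snap(n),cv2.COLOR_RGB2BGR)
    cv2.imwrite(f'pics/d_{n}.png',cv2.resize(im[v0:v0+h,u0:u0+w],None,fx=k,fy=k,interpolation=cv2.INTER_CUBIC))
s=st(); z=s['eef_pos'][2]-4
for P in [(447.5,-37,z),(447.5,-37,4)]:
    print(((proj('side',[P])[0]-[290,130])+.5)*5-.5)
E
```

```text
t 7.8 tcp [448.4 -35.3  44. ] rot [ 3.141e+00 -1.000e-03  1.900e-01] F [ 0.1 -0.4 -0.3] op 0.651
[404.06104406 404.77242498]
[400.59113957 448.28108086]
```

View pics/d_side.png

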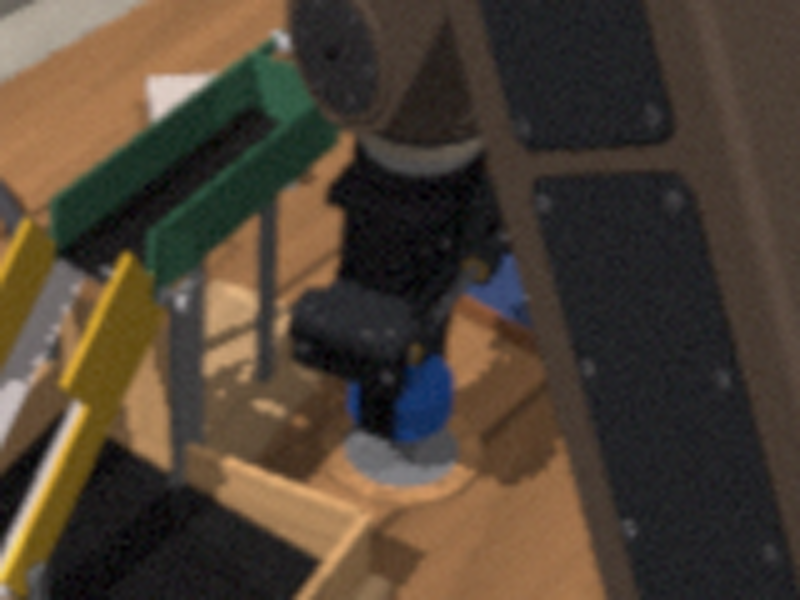

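Request:
drive_tool:
  commands:
    - {"dx": -0.5,"dy": -1.5,"dz": -15,"yaw": 0}
    - {"dx": 0,"dy": 0,"dz": -12,"yaw": 0}
    - {"dx": 0,"dy": 0,"dz": -5,"yaw": 0}
    - {"dx": 0,"dy": 0,"dz": 0,"yaw": 0}
    - {"dx": 0,"dy": 0,"dz": 0,"yaw": 0}

```text
t: 8.22
eef_pos: [447.8, -36.8, 11.7]
tcp_rot: [3.141, -0.001, 0.19]
ft_force: [0.2, 0.2, -0.9]
opening: 0.654
```

Request:
drive_tool:
  commands:
    - {"dx": 0,"dy": 0,"dz": -2,"yaw": 0}
    - {"dx": 0,"dy": 0,"dz": -1,"yaw": 0}
    - {"dx": 0,"dy": 0,"dz": 0,"yaw": 0}

```text
t: 8.47
eef_pos: [447.5, -36.7, 8.0]
tcp_rot: [3.141, -0.001, 0.19]
ft_force: [-0.2, -0.1, -0.3]
opening: 0.654
```

Request:
drive_tool:
  commands:
    - {"dx": 0,"dy": 0,"dz": 0,"yaw": 0}
    - {"dx": 0,"dy": 0,"dz": 0,"yaw": 0}
    - {"dx": 0,"dy": 0,"dz": 0,"yaw": 0}
    - {"dx": 0,"dy": 0,"dz": 0,"yaw": 0}
    - {"dx": 0,"dy": 0,"dz": 0,"yaw": 0}
  grip: 0.9

```text
t: 8.88
eef_pos: [447.3, -36.7, 7.7]
tcp_rot: [3.142, 0.0, 0.19]
ft_force: [0.1, 0.6, 0.3]
opening: 0.891
```

Request:
drive_tool:
  commands:
    - {"dx": 0,"dy": 0,"dz": 10,"yaw": 0}
    - {"dx": 0,"dy": 0,"dz": 30,"yaw": 0}
    - {"dx": 0,"dy": 0,"dz": 40,"yaw": 0}
    - {"dx": 0,"dy": 0,"dz": 40,"yaw": 0}
    - {"dx": 0,"dy": 0,"dz": 40,"yaw": 0}

```text
t: 9.3
eef_pos: [446.7, -36.6, 169.5]
tcp_rot: [-3.141, 0.001, 0.19]
ft_force: [0.7, -0.3, 0.0]
opening: 0.9
```

Request:
drive_tool:
  commands:
    - {"dx": 0,"dy": -10,"dz": 38,"yaw": 6}
    - {"dx": 0,"dy": -39,"dz": 0,"yaw": 6.5}
    - {"dx": 0,"dy": -39,"dz": 0,"yaw": 6.5}
    - {"dx": 0,"dy": -39,"dz": 0,"yaw": 6.5}
    - {"dx": 0,"dy": -39,"dz": 0,"yaw": 6.5}

```text
t: 9.72
eef_pos: [447.2, -197.8, 206.1]
tcp_rot: [3.141, -0.0, 0.737]
ft_force: [1.5, 0.3, 0.7]
opening: 0.9
```

```bash
python3 - <<'E'
from h import *
for n,(u0,v0,w,h),k in [('top',(300,140,160,120),5),('side',(290,130,160,120),5)]:
    im=cv2.cvtColor(snap(n),cv2.COLOR_RGB2BGR)
    cv2.imwrite(f'pics/e_{n}.png',cv2.resize(im[v0:v0+h,u0:u0+w],None,fx=k,fy=k,interpolation=cv2.INTER_CUBIC))
s=st()
E
```

```text
t 9.82 tcp [ 447.5 -200.6  205.6] rot [3.14  0.    0.733] F [0.2 0.1 0.3] op 0.902
```

View pics/e_side.png

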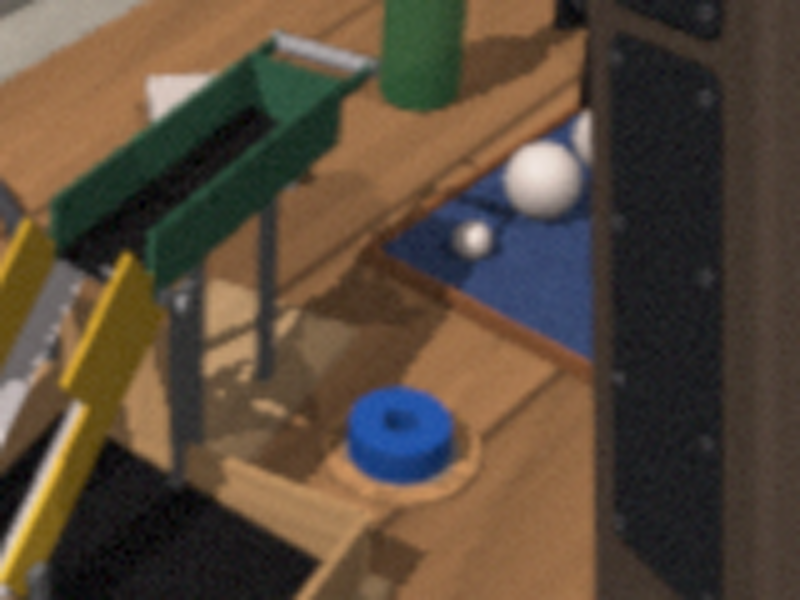

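View pics/e_top.png

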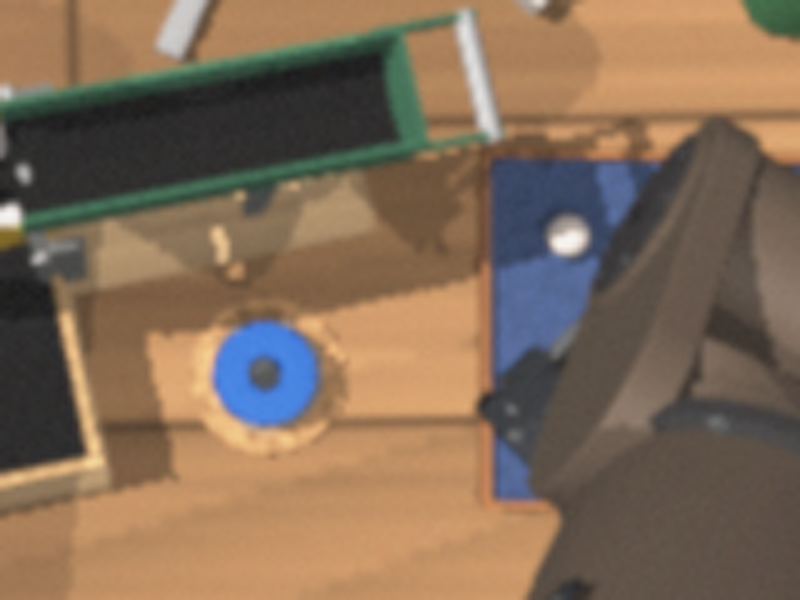

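Request:
drive_tool:
  commands:
    - {"dx": 10,"dy": -26,"dz": -10,"yaw": 6.9}
    - {"dx": 10,"dy": -26,"dz": -20,"yaw": 6.9}
    - {"dx": 10,"dy": -26,"dz": -20,"yaw": 6.9}
    - {"dx": 10,"dy": -26,"dz": -20,"yaw": 6.9}
    - {"dx": 10,"dy": -26,"dz": -20,"yaw": 6.9}
  grip: 0.76

```text
t: 10.23
eef_pos: [497.9, -327.0, 114.6]
tcp_rot: [-3.141, -0.0, 1.338]
ft_force: [-0.1, 0.1, 0.1]
opening: 0.764
```

Request:
drive_tool:
  commands:
    - {"dx": 10,"dy": -26,"dz": 0,"yaw": 6.9}
    - {"dx": 10,"dy": -25,"dz": 0,"yaw": 6.6}
    - {"dx": 0,"dy": 0,"dz": 0,"yaw": 0}
    - {"dx": 0,"dy": 0,"dz": 0,"yaw": 0}

```text
t: 10.57
eef_pos: [517.5, -377.5, 114.9]
tcp_rot: [-3.141, -0.001, 1.566]
ft_force: [-0.7, 0.4, -0.2]
opening: 0.758
```

```bash
python3 - <<'E'
from h import *
for n,(u0,v0,w,h),k in [('top',(380,130,120,120),5),('side',(340,110,160,120),5)]:
    im=cv2.cvtColor(snap(n),cv2.COLOR_RGB2BGR)
    cv2.imwrite(f'pics/f_{n}.png',cv2.resize(im[v0:v0+h,u0:u0+w],None,fx=k,fy=k,interpolation=cv2.INTER_CUBIC))
s=st()
E
```

```text
t 10.67 tcp [ 517.2 -376.2  115.4] rot [-3.141e+00 -1.000e-03  1.566e+00] F [-0.6  0.3 -0.9] op 0.758
```

View pics/f_side.png

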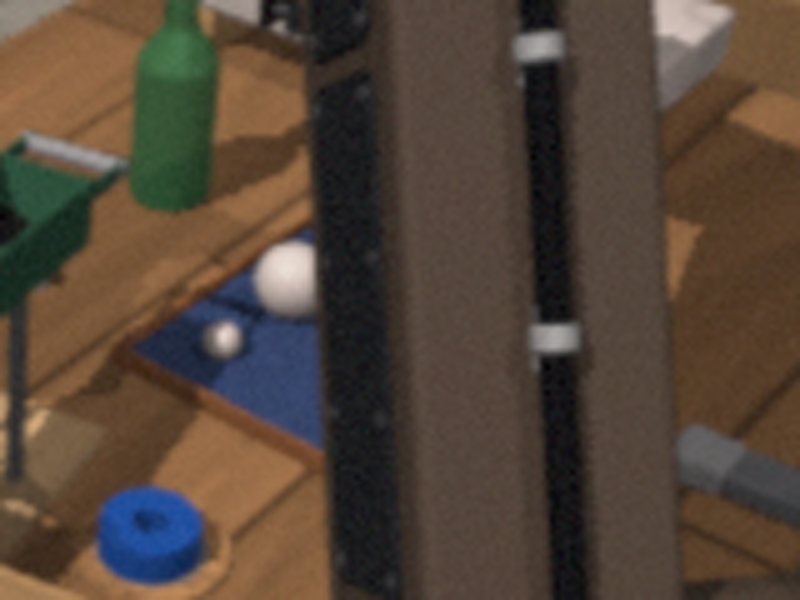

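View pics/f_top.png

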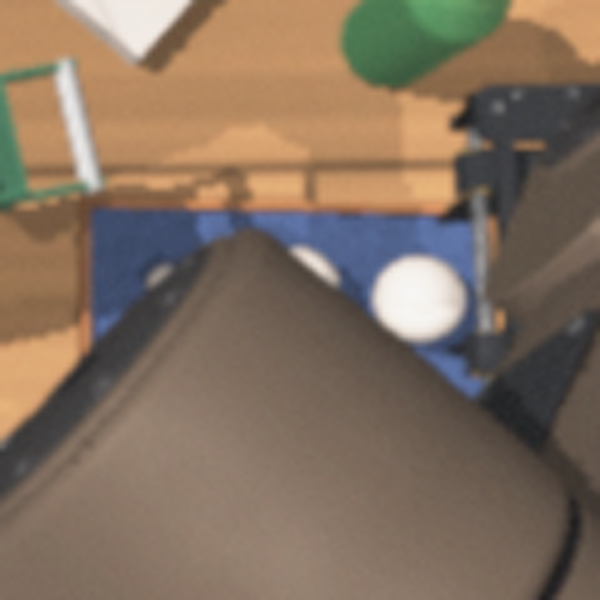

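Request:
drive_tool:
  commands:
    - {"dx": 0.5,"dy": -6,"dz": -15,"yaw": 0}
    - {"dx": 0,"dy": 0,"dz": -22,"yaw": 0}
    - {"dx": 0,"dy": 0,"dz": -22,"yaw": 0}
    - {"dx": 0,"dy": 0,"dz": -22,"yaw": 0}
    - {"dx": 0,"dy": 0,"dz": -10,"yaw": 0}

```text
t: 11.08
eef_pos: [517.0, -381.9, 21.7]
tcp_rot: [-3.139, -0.002, 1.568]
ft_force: [-0.8, 0.2, -0.2]
opening: 0.759
```

Request:
drive_tool:
  commands:
    - {"dx": 0,"dy": 0,"dz": -9,"yaw": 0}
    - {"dx": 0,"dy": 0,"dz": 0,"yaw": 0}
    - {"dx": 0,"dy": 0,"dz": 0,"yaw": 0}

```text
t: 11.33
eef_pos: [518.2, -383.3, 15.9]
tcp_rot: [3.141, 0.0, 1.568]
ft_force: [0.4, -1.2, 1.4]
opening: 0.761
```

Request:
drive_tool:
  commands:
    - {"dx": 0,"dy": 0,"dz": 0,"yaw": 0}
    - {"dx": 0,"dy": 0,"dz": 0,"yaw": 0}
    - {"dx": 0,"dy": 0,"dz": 0,"yaw": 0}
    - {"dx": 0,"dy": 0,"dz": 0,"yaw": 0}
    - {"dx": 0,"dy": 0,"dz": 0,"yaw": 0}
  grip: 0.4

```text
t: 11.75
eef_pos: [518.4, -383.6, 16.4]
tcp_rot: [3.14, 0.001, 1.568]
ft_force: [0.2, -0.7, 3.8]
opening: 0.559
```

Request:
drive_tool:
  commands:
    - {"dx": 0,"dy": 0,"dz": 10,"yaw": 0}
    - {"dx": 0,"dy": 0,"dz": 25,"yaw": 0}
    - {"dx": 0,"dy": 0,"dz": 35,"yaw": 0}
    - {"dx": 0,"dy": 0,"dz": 38,"yaw": 0}
    - {"dx": 0,"dy": 0,"dz": 38,"yaw": 0}

```text
t: 12.17
eef_pos: [517.5, -382.9, 163.4]
tcp_rot: [-3.141, -0.001, 1.568]
ft_force: [0.9, 0.1, -1.0]
opening: 0.557
```

Request:
drive_tool:
  commands:
    - {"dx": 0,"dy": 0,"dz": 38,"yaw": 0}
    - {"dx": 0,"dy": 0,"dz": 38,"yaw": 0}
    - {"dx": 5,"dy": 20,"dz": 20,"yaw": -6.6}
    - {"dx": 5,"dy": 29,"dz": 0,"yaw": -6.6}
    - {"dx": 5,"dy": 29,"dz": 0,"yaw": -6.6}

```text
t: 12.58
eef_pos: [532.8, -304.9, 259.6]
tcp_rot: [3.139, 0.001, 1.216]
ft_force: [0.8, 0.0, -2.0]
opening: 0.559
```

Request:
drive_tool:
  commands:
    - {"dx": 5,"dy": 29,"dz": 0,"yaw": -6.6}
    - {"dx": 5,"dy": 29,"dz": 0,"yaw": -6.6}
    - {"dx": 5,"dy": 29,"dz": 0,"yaw": -6.6}
    - {"dx": 5,"dy": 29,"dz": 0,"yaw": -6.6}
    - {"dx": 5,"dy": 29,"dz": 0,"yaw": -6.6}

```text
t: 13.0
eef_pos: [557.6, -158.8, 258.1]
tcp_rot: [-3.141, 0.0, 0.641]
ft_force: [0.9, 0.3, -2.4]
opening: 0.557
```

Request:
drive_tool:
  commands:
    - {"dx": 5,"dy": 29,"dz": 0,"yaw": -6.6}
    - {"dx": 5,"dy": 29,"dz": 0,"yaw": -6.6}
    - {"dx": 5,"dy": 29,"dz": 0,"yaw": -6.6}
    - {"dx": 5,"dy": 29,"dz": 0,"yaw": -6.4}
    - {"dx": 0,"dy": 0,"dz": 0,"yaw": 0}

```text
t: 13.42
eef_pos: [578.0, -40.2, 258.2]
tcp_rot: [-3.141, 0.0, 0.184]
ft_force: [0.1, 0.8, -0.9]
opening: 0.556
```

Request:
drive_tool:
  commands:
    - {"dx": 0,"dy": 0,"dz": 0,"yaw": 0}

```text
t: 13.5
eef_pos: [577.8, -43.0, 258.0]
tcp_rot: [3.142, 0.0, 0.193]
ft_force: [0.4, 0.0, -2.1]
opening: 0.555
```

```bash
cat > v.py <<'E'
from h import *
import sys
def crops(tag,L):
    for n,(u0,v0,w,h),k in L:
        im=cv2.cvtColor(snap(n),cv2.COLOR_RGB2BGR)
        cv2.imwrite(f'pics/{tag}_{n}.png',cv2.resize(im[v0:v0+h,u0:u0+w],None,fx=k,fy=k,interpolation=cv2.INTER_CUBIC))
    return st()
E
python3 - <<'E'
from v import *
crops('g',[('side',(270,90,160,120),5)])
E
```

```text
t 13.55 tcp [577.8 -44.1 257.9] rot [3.141 0.    0.192] F [-0.5 -1.6 -1.7] op 0.553
```

View pics/g_side.png

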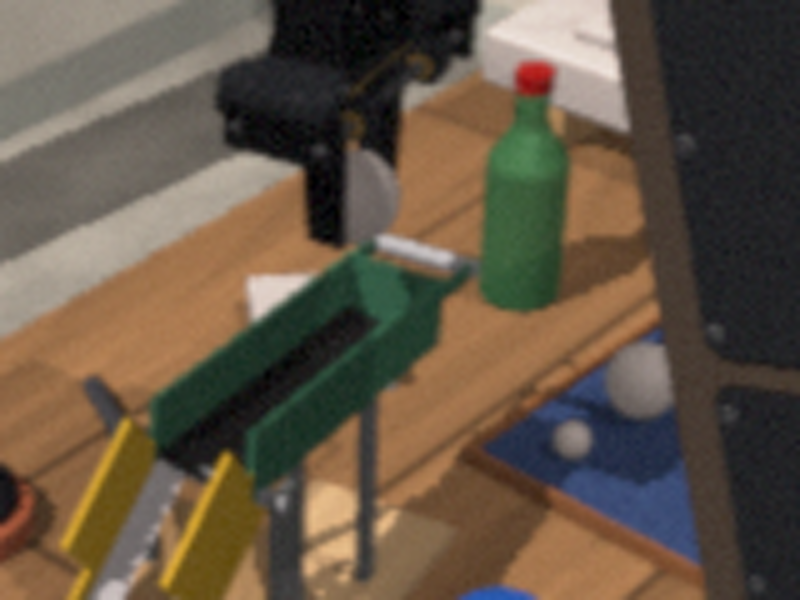

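```bash
python3 - <<'E'
from sp import *
p=np.load('sorter.npy')
def draw(fn,n,u0,v0,k,out):
    im=cv2.imread(fn)
    a=np.sin(np.radians(6))
    for X in(-30,30):
        L=[]
        for Y in(0,-215):
            L.append((X,Y*.9945,158+Y*a+41))
        q=((proj(n,S2W(p,L))-[u0,v0]+.5)*k-.5).round().astype(int)
        cv2.line(im,tuple(map(int,q[0])),tuple(map(int,q[1])),(0,0,255),1)
    for P in[(37,-259,186),(-37,-259,186)]:
        q=((proj(n,S2W(p,P))-[u0,v0]+.5)*k-.5)[0].round().astype(int); cv2.circle(im,tuple(map(int,q)),4,(255,0,255),1)
    cv2.imwrite(out,im)
draw('pics/g_side.png','side',270,90,5,'pics/g2_side.png')
draw('pics/e_top.png','top',300,140,5,'pics/g2_top.png')
E
```

```text
(no output)
```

View pics/g2_side.png

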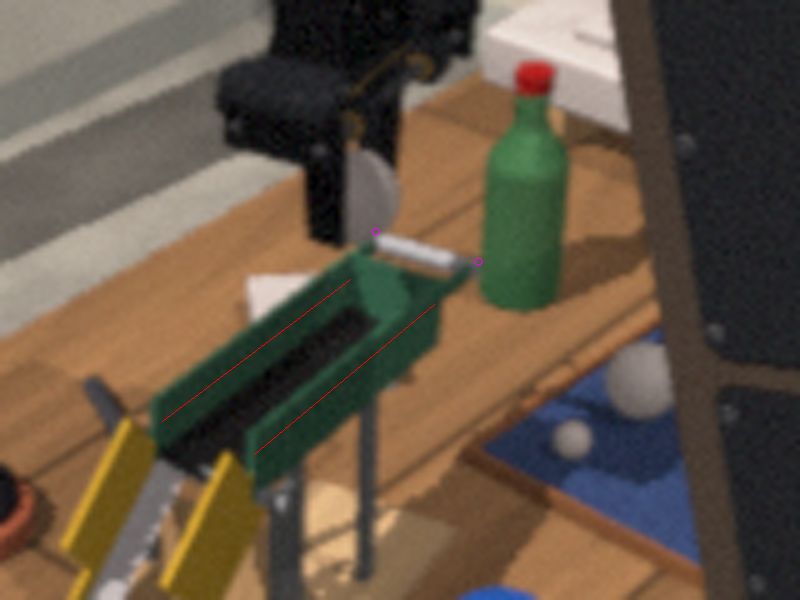

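View pics/g2_top.png

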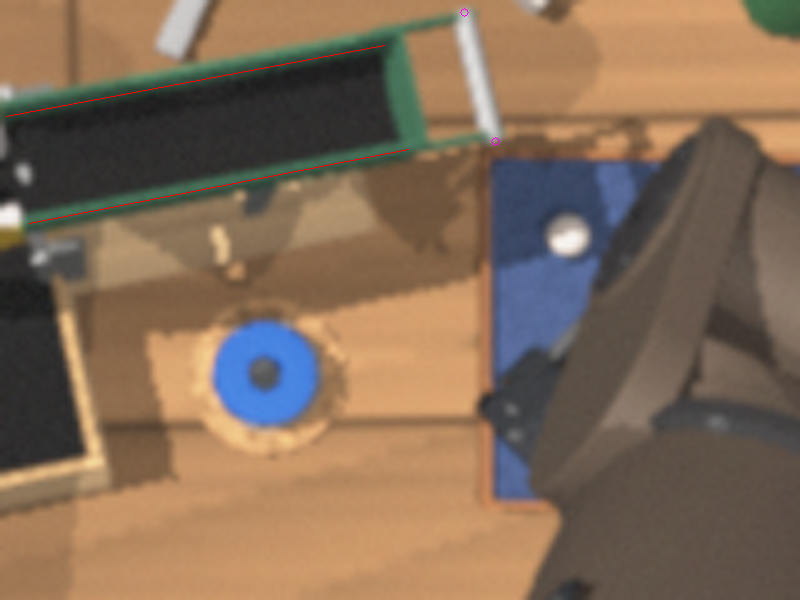

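Request:
drive_tool:
  commands:
    - {"dx": 3.2,"dy": 6,"dz": 0,"yaw": 0}
    - {"dx": 0,"dy": 0,"dz": -20,"yaw": 0}
    - {"dx": 0,"dy": 0,"dz": -20,"yaw": 0}
    - {"dx": 0,"dy": 0,"dz": -15,"yaw": 0}
    - {"dx": 0,"dy": 0,"dz": 0,"yaw": 0}

```text
t: 13.97
eef_pos: [580.0, -39.0, 200.0]
tcp_rot: [-3.14, 0.004, 0.189]
ft_force: [-0.2, -0.2, -2.2]
opening: 0.555
```

Request:
drive_tool:
  commands:
    - {"dx": 0,"dy": 0,"dz": 0,"yaw": 0}
    - {"dx": 0,"dy": 0,"dz": 0,"yaw": 0}

```text
t: 14.13
eef_pos: [581.8, -38.9, 203.7]
tcp_rot: [3.141, -0.001, 0.189]
ft_force: [-0.7, 0.2, -1.3]
opening: 0.557
```

```bash
python3 - <<'E'
from v import *
crops('i',[('side',(270,90,160,120),5),('top',(300,110,160,120),5)])
E
```

```text
t 14.23 tcp [581.7 -38.7 203.8] rot [ 3.141e+00 -2.000e-03  1.890e-01] F [ 0.5 -0.2 -2.4] op 0.557
```

View pics/i_side.png

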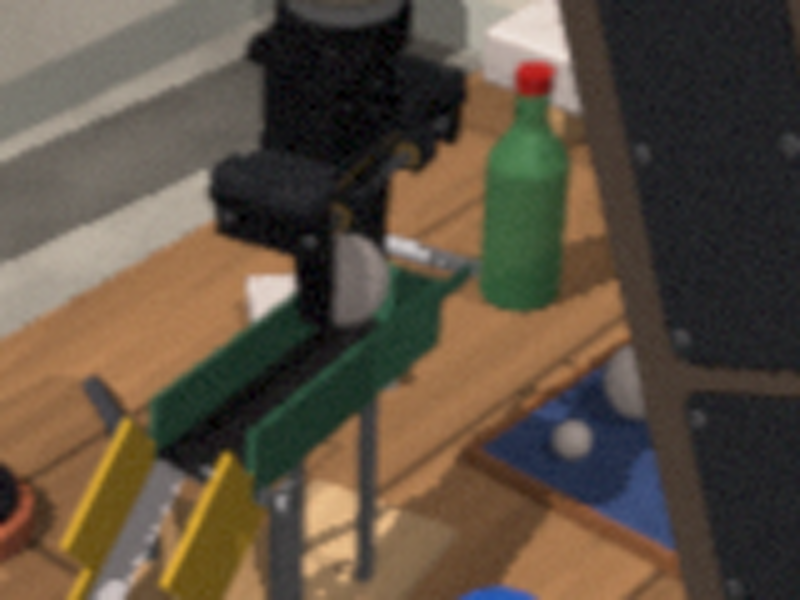

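View pics/i_top.png

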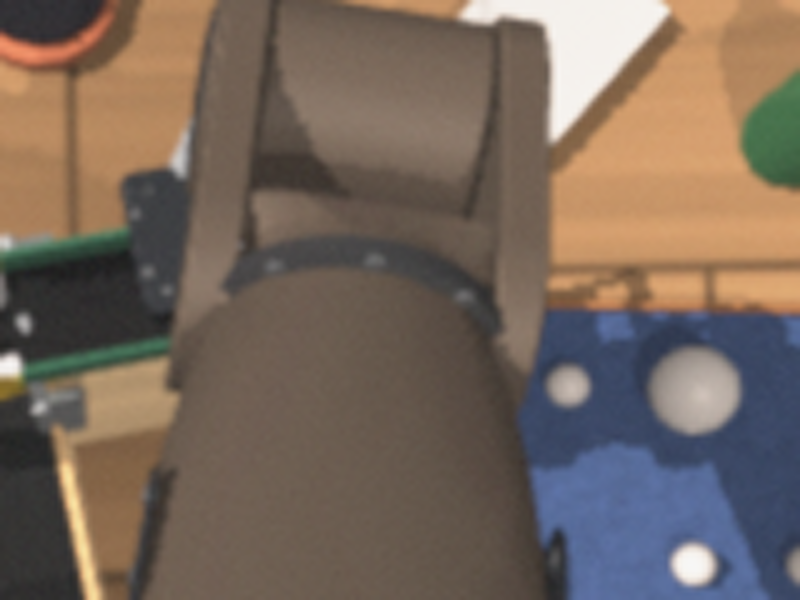

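Request:
drive_tool:
  commands:
    - {"dx": -0.5,"dy": 0,"dz": -15,"yaw": 0}
    - {"dx": 0,"dy": 0,"dz": -8,"yaw": 0}
    - {"dx": 0,"dy": 0,"dz": -6,"yaw": 0}
    - {"dx": 0,"dy": 0,"dz": 0,"yaw": 0}

```text
t: 14.57
eef_pos: [580.4, -38.3, 172.8]
tcp_rot: [-3.141, 0.002, 0.189]
ft_force: [0.2, -0.5, -1.7]
opening: 0.562
```

Request:
drive_tool:
  commands:
    - {"dx": 0,"dy": 0,"dz": -5,"yaw": 0}
    - {"dx": 0,"dy": 0,"dz": -5,"yaw": 0}
    - {"dx": 0,"dy": 0,"dz": 0,"yaw": 0}

```text
t: 14.82
eef_pos: [583.1, -39.1, 166.6]
tcp_rot: [3.138, -0.007, 0.19]
ft_force: [0.8, -2.3, 16.3]
opening: 0.555
```

```bash
python3 - <<'E'
from v import *
crops('j',[('side',(290,110,100,75),8)])
E
```

```text
t 14.87 tcp [583.1 -39.1 166.6] rot [ 3.138 -0.007  0.19 ] F [ 1.7 -2.5 16.1] op 0.554
```

View pics/j_side.png

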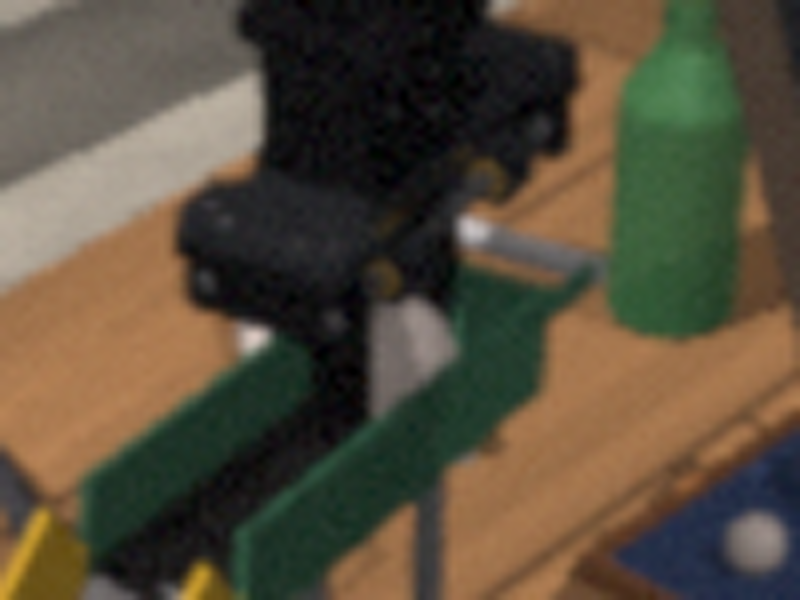

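Request:
drive_tool:
  commands:
    - {"dx": 0,"dy": 0,"dz": 8,"yaw": 0}
    - {"dx": 3,"dy": 0.6,"dz": 0,"yaw": 0}
    - {"dx": 0,"dy": 0,"dz": 0,"yaw": 0}

```text
t: 15.12
eef_pos: [584.3, -37.7, 172.0]
tcp_rot: [3.141, -0.001, 0.189]
ft_force: [0.0, 0.2, -2.1]
opening: 0.557
```

Request:
drive_tool:
  commands:
    - {"dx": 0,"dy": 0,"dz": -4,"yaw": 0}
    - {"dx": 0,"dy": 0,"dz": -4,"yaw": 0}
    - {"dx": 0,"dy": 0,"dz": 0,"yaw": 0}

```text
t: 15.37
eef_pos: [584.8, -38.6, 165.5]
tcp_rot: [3.139, -0.003, 0.19]
ft_force: [-3.8, -4.4, 21.1]
opening: 0.556
```

```bash
python3 - <<'E'
from h import *
st(); print(tri((336.3,171.9),(329.7,167.4)))
E
```

```text
t 15.37 tcp [584.8 -38.6 165.5] rot [ 3.139e+00 -3.000e-03  1.900e-01] F [-3.8 -4.4 21.1] op 0.556
(array([558.99608792,  21.47013565, 180.47212827]), np.float64(4.7953887903125665))
```

Request:
drive_tool:
  commands:
    - {"dx": -2.5,"dy": 0,"dz": 3,"yaw": 0}
    - {"dx": 0,"dy": 0,"dz": 0,"yaw": 0}

```text
t: 15.53
eef_pos: [580.9, -37.8, 166.5]
tcp_rot: [-3.142, 0.0, 0.189]
ft_force: [-0.6, -0.0, -0.3]
opening: 0.557
```

Request:
drive_tool:
  commands:
    - {"dx": 0,"dy": 0,"dz": 0,"yaw": 0}
    - {"dx": 0,"dy": 0,"dz": 0,"yaw": 0}
    - {"dx": 0,"dy": 0,"dz": 0,"yaw": 0}
  grip: 0.7

```text
t: 15.78
eef_pos: [581.2, -37.7, 166.2]
tcp_rot: [-3.141, 0.001, 0.19]
ft_force: [0.4, -0.1, -0.2]
opening: 0.682
```

Request:
drive_tool:
  commands:
    - {"dx": 0,"dy": 0,"dz": 10,"yaw": 0}
    - {"dx": 0,"dy": 0,"dz": 20,"yaw": 0}
    - {"dx": 0,"dy": 0,"dz": 30,"yaw": 0}
    - {"dx": 0,"dy": 0,"dz": 30,"yaw": 0}

```text
t: 16.12
eef_pos: [580.9, -37.6, 257.9]
tcp_rot: [-3.141, 0.001, 0.19]
ft_force: [0.9, -0.2, -0.5]
opening: 0.699
```

```bash
python3 - <<'E'
from v import *
crops('k',[('side',(290,110,100,75),8)])
E
```

```text
t 16.17 tcp [582.9 -37.9 264.3] rot [ 3.139 -0.007  0.19 ] F [-0.3 -0.1  4.9] op 0.7
```

View pics/k_side.png

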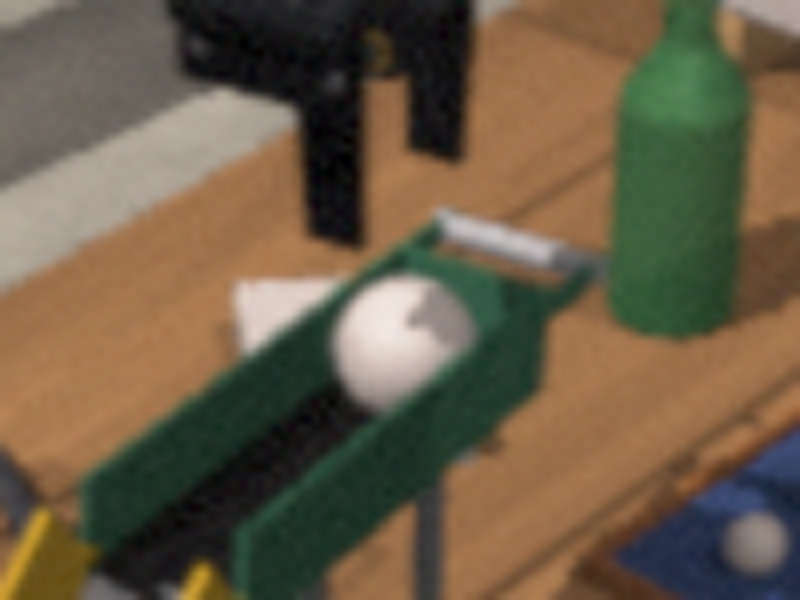

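```bash
cat > balls.py <<'E'
from h import *
def balls(show=None):
    out=[]
    for n in('top','side'):
        im=snap(n); hsv=cv2.cvtColor(im,cv2.COLOR_RGB2HSV)
        m=((hsv[...,1]<60)&(hsv[...,2]>115)).astype(np.uint8)
        if show: cv2.imwrite(f'pics/{show}_{n}.png',cv2.cvtColor(im,cv2.COLOR_RGB2BGR))
        num,lab,stt,cen=cv2.connectedComponentsWithStats(m)
        for i in range(1,num):
            a=stt[i,4]; 
            if a<15 or a>700: continue
            p=atz(n,cen[i],19)
            if 340<p[0]<610 and -460<p[1]<-160:
                w,h=stt[i,2:4]; z=33 if max(w,h)>13 else 19
                p=atz(n,cen[i],z); print(n,np.round(cen[i],1),'area',a,'wh',w,h,'L' if z==33 else 's',np.round(p,1))
E
python3 - <<'E'
from balls import *
balls('l');st()
E
```

```text
top [438.5 172. ] area 18 wh 18 1 L [ 575.9 -309.1   33. ]
top [438.7 187.7] area 252 wh 18 18 L [ 526.3 -307.2   33. ]
top [413.8 186.9] area 53 wh 8 9 s [ 531.7 -232.9   19. ]
top [438.4 222.3] area 76 wh 10 10 s [ 418.3 -305.1   19. ]
top [461.5 222.8] area 71 wh 10 9 s [ 415.6 -377.1   19. ]
top [437.5 240. ] area 36 wh 36 1 L [ 363.4 -294.8   33. ]
side [398.6 164.2] area 104 wh 11 12 s [ 539.6 -330.7   19. ]
side [384.6 176.8] area 26 wh 6 6 s [ 532.6 -233.7   19. ]
t 16.27 tcp [582.  -37.8 259.3] rot [ 3.14  -0.004  0.19 ] F [ 0.3 -0.6 -0.2] op 0.7
```

Request:
drive_tool:
  commands:
    - {"dx": -4.7,"dy": -22.4,"dz": 0,"yaw": 6.6}
    - {"dx": -4.7,"dy": -22.4,"dz": 0,"yaw": 6.6}
    - {"dx": -4.7,"dy": -22.4,"dz": 0,"yaw": 6.6}
    - {"dx": -4.7,"dy": -22.4,"dz": 0,"yaw": 6.6}
    - {"dx": -4.7,"dy": -22.4,"dz": 0,"yaw": 6.6}
  grip: 0.76

```text
t: 16.68
eef_pos: [557.1, -150.5, 255.8]
tcp_rot: [-3.14, 0.001, 0.771]
ft_force: [0.3, -0.4, 0.6]
opening: 0.764
```

Request:
drive_tool:
  commands:
    - {"dx": -4.7,"dy": -22.4,"dz": 0,"yaw": 6.6}
    - {"dx": -4.7,"dy": -22.4,"dz": 0,"yaw": 6.6}
    - {"dx": -4.7,"dy": -22.4,"dz": -10,"yaw": 6.6}
    - {"dx": -4.7,"dy": -22.4,"dz": -25,"yaw": 6.6}
    - {"dx": -4.7,"dy": -22.4,"dz": -25,"yaw": 6.6}

```text
t: 17.1
eef_pos: [533.8, -262.7, 195.9]
tcp_rot: [3.141, 0.0, 1.347]
ft_force: [0.9, -0.4, -0.2]
opening: 0.758
```

Request:
drive_tool:
  commands:
    - {"dx": -4.5,"dy": -22.4,"dz": -25,"yaw": 6.6}
    - {"dx": -4.5,"dy": -22.4,"dz": -25,"yaw": 6.4}
    - {"dx": 0,"dy": 0,"dz": -25,"yaw": 0}
    - {"dx": 0,"dy": 0,"dz": -15,"yaw": 0}
    - {"dx": 0,"dy": 0,"dz": 0,"yaw": 0}

```text
t: 17.52
eef_pos: [523.4, -305.8, 102.6]
tcp_rot: [-3.136, -0.004, 1.567]
ft_force: [-0.2, 0.7, -0.1]
opening: 0.759
```

Request:
drive_tool:
  commands:
    - {"dx": 0,"dy": 0,"dz": 0,"yaw": 0}
    - {"dx": 0,"dy": 0,"dz": 0,"yaw": 0}

```text
t: 17.68
eef_pos: [525.6, -306.5, 107.4]
tcp_rot: [3.141, 0.0, 1.569]
ft_force: [-0.2, 0.6, -0.2]
opening: 0.757
```

```bash
python3 - <<'E'
from v import *
crops('m',[('top',(380,130,120,120),5)])
E
```

```text
t 17.73 tcp [ 525.8 -306.6  107.8] rot [3.140e+00 1.000e-03 1.569e+00] F [0.3 0.1 0.2] op 0.76
```

View pics/m_top.png

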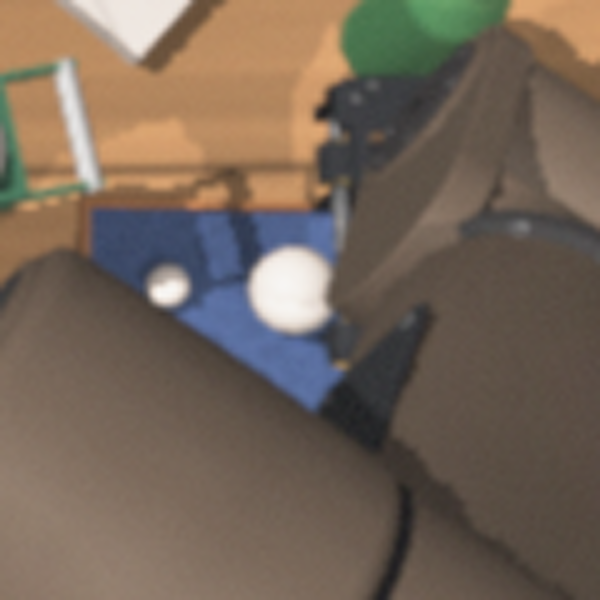

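Request:
drive_tool:
  commands:
    - {"dx": 0,"dy": 0,"dz": -22,"yaw": 0}
    - {"dx": 0,"dy": 0,"dz": -22,"yaw": 0}
    - {"dx": 0,"dy": 0,"dz": -22,"yaw": 0}
    - {"dx": 0,"dy": 0,"dz": -16,"yaw": 0}
    - {"dx": 0,"dy": 0,"dz": -9,"yaw": 0}

```text
t: 18.15
eef_pos: [525.3, -306.2, 15.1]
tcp_rot: [-3.142, -0.0, 1.569]
ft_force: [-0.3, -0.1, 0.6]
opening: 0.757
```

Request:
drive_tool:
  commands:
    - {"dx": 0,"dy": 0,"dz": 0,"yaw": 0}
    - {"dx": 0,"dy": 0,"dz": 0,"yaw": 0}

```text
t: 18.32
eef_pos: [525.7, -306.7, 16.5]
tcp_rot: [3.141, 0.001, 1.568]
ft_force: [-0.5, 0.1, 0.6]
opening: 0.761
```

Request:
drive_tool:
  commands:
    - {"dx": 0,"dy": 0,"dz": 0,"yaw": 0}
    - {"dx": 0,"dy": 0,"dz": 0,"yaw": 0}
    - {"dx": 0,"dy": 0,"dz": 0,"yaw": 0}
    - {"dx": 0,"dy": 0,"dz": 0,"yaw": 0}
    - {"dx": 0,"dy": 0,"dz": 0,"yaw": 0}
  grip: 0.4

```text
t: 18.73
eef_pos: [525.6, -306.8, 16.4]
tcp_rot: [3.14, 0.001, 1.568]
ft_force: [-0.1, 0.1, 5.2]
opening: 0.556
```

Request:
drive_tool:
  commands:
    - {"dx": 0,"dy": 0,"dz": 10,"yaw": 0}
    - {"dx": 0,"dy": 0,"dz": 25,"yaw": 0}
    - {"dx": 0,"dy": 0,"dz": 35,"yaw": 0}
    - {"dx": 0,"dy": 0,"dz": 38,"yaw": 0}
    - {"dx": 0,"dy": 0,"dz": 38,"yaw": 0}

```text
t: 19.15
eef_pos: [524.6, -306.2, 163.4]
tcp_rot: [-3.14, -0.001, 1.568]
ft_force: [1.1, -0.3, -3.1]
opening: 0.556
```

Request:
drive_tool:
  commands:
    - {"dx": 0,"dy": 0,"dz": 38,"yaw": 0}
    - {"dx": 0,"dy": 0,"dz": 38,"yaw": 0}
    - {"dx": 3,"dy": 20,"dz": 20,"yaw": -6.6}
    - {"dx": 3.5,"dy": 28,"dz": 0,"yaw": -6.6}
    - {"dx": 3.5,"dy": 28,"dz": 0,"yaw": -6.6}

```text
t: 19.57
eef_pos: [535.0, -230.1, 259.6]
tcp_rot: [3.139, 0.0, 1.216]
ft_force: [0.6, 0.2, -2.3]
opening: 0.554
```

Request:
drive_tool:
  commands:
    - {"dx": 4,"dy": 28,"dz": 0,"yaw": -6.6}
    - {"dx": 4,"dy": 28,"dz": 0,"yaw": -6.6}
    - {"dx": 4,"dy": 28,"dz": 0,"yaw": -6.6}
    - {"dx": 4,"dy": 28,"dz": 0,"yaw": -6.6}
    - {"dx": 4,"dy": 28,"dz": 0,"yaw": -6.6}

```text
t: 19.98
eef_pos: [554.8, -89.1, 258.1]
tcp_rot: [-3.141, 0.0, 0.641]
ft_force: [0.5, -0.4, -3.1]
opening: 0.558
```

Request:
drive_tool:
  commands:
    - {"dx": 4,"dy": 28,"dz": 0,"yaw": -6.6}
    - {"dx": 4,"dy": 28,"dz": 0,"yaw": -6.6}
    - {"dx": 4,"dy": 28,"dz": 0,"yaw": -6.6}
    - {"dx": 4,"dy": 25,"dz": 0,"yaw": -6.5}
    - {"dx": 0,"dy": 0,"dz": 0,"yaw": 0}

```text
t: 20.4
eef_pos: [571.0, 22.1, 258.1]
tcp_rot: [-3.141, 0.0, 0.182]
ft_force: [0.2, -0.3, -2.1]
opening: 0.559
```

Request:
drive_tool:
  commands:
    - {"dx": 0,"dy": 0,"dz": 0,"yaw": 0}
    - {"dx": 0,"dy": 0,"dz": 0,"yaw": 0}

```text
t: 20.57
eef_pos: [570.9, 18.2, 257.8]
tcp_rot: [3.141, 0.0, 0.19]
ft_force: [0.3, -0.1, -1.4]
opening: 0.554
```

Right on target (570.3, 18.3). Lower to about 174 in steps.

Request:
drive_tool:
  commands:
    - {"dx": -0.4,"dy": 0,"dz": -20,"yaw": 0}
    - {"dx": 0,"dy": 0,"dz": -22,"yaw": 0}
    - {"dx": 0,"dy": 0,"dz": -22,"yaw": 0}
    - {"dx": 0,"dy": 0,"dz": -10,"yaw": 0}
    - {"dx": 0,"dy": 0,"dz": 0,"yaw": 0}

```text
t: 20.98
eef_pos: [569.8, 17.6, 181.8]
tcp_rot: [-3.141, 0.004, 0.187]
ft_force: [-0.4, 0.2, -1.5]
opening: 0.554
```

Request:
drive_tool:
  commands:
    - {"dx": 0,"dy": 0,"dz": -6,"yaw": 0}
    - {"dx": 0,"dy": 0,"dz": -3,"yaw": 0}
    - {"dx": 0,"dy": 0,"dz": 0,"yaw": 0}

```text
t: 21.23
eef_pos: [571.4, 18.1, 175.6]
tcp_rot: [3.141, -0.002, 0.188]
ft_force: [0.6, -0.0, -1.9]
opening: 0.558
```

Request:
drive_tool:
  commands:
    - {"dx": -0.5,"dy": 0,"dz": -2,"yaw": 0}
    - {"dx": 0,"dy": 0,"dz": 0,"yaw": 0}

```text
t: 21.4
eef_pos: [571.6, 18.2, 175.2]
tcp_rot: [3.14, -0.005, 0.188]
ft_force: [-0.9, -1.3, 13.8]
opening: 0.554
```

Request:
drive_tool:
  commands:
    - {"dx": 0,"dy": 0,"dz": 0,"yaw": 0}
    - {"dx": 0,"dy": 0,"dz": 0,"yaw": 0}
    - {"dx": 0,"dy": 0,"dz": 0,"yaw": 0}
    - {"dx": 0,"dy": 0,"dz": 0,"yaw": 0}
  grip: 0.7

```text
t: 21.73
eef_pos: [570.4, 18.4, 172.9]
tcp_rot: [3.141, -0.0, 0.188]
ft_force: [-0.5, -0.4, 0.3]
opening: 0.695
```

Request:
drive_tool:
  commands:
    - {"dx": 0,"dy": 0,"dz": 10,"yaw": 0}
    - {"dx": 0,"dy": 0,"dz": 20,"yaw": 0}
    - {"dx": 0,"dy": 0,"dz": 30,"yaw": 0}
    - {"dx": 0,"dy": 0,"dz": 20,"yaw": 0}
    - {"dx": 0,"dy": 0,"dz": 0,"yaw": 0}

```text
t: 22.15
eef_pos: [571.8, 18.4, 257.4]
tcp_rot: [3.14, -0.006, 0.188]
ft_force: [-0.3, -0.7, -0.4]
opening: 0.701
```

```bash
python3 - <<'E'
from v import *
from balls import *
crops('n',[('side',(290,110,100,75),8)]); balls()
E
```

```text
t 22.2 tcp [571.1  18.5 255.2] rot [ 3.14  -0.004  0.188] F [-0.1 -0.3 -1.5] op 0.7
top [413.5 186.9] area 54 wh 8 8 s [ 532. -232.   19.]
top [438.2 222.4] area 73 wh 10 10 s [ 418.1 -304.4   19. ]
top [461.9 223. ] area 58 wh 9 9 s [ 414.9 -378.2   19. ]
top [435.5 240. ] area 30 wh 30 1 L [ 363.5 -288.6   33. ]
side [384.5 176.8] area 28 wh 6 6 s [ 533.  -233.8   19. ]
```

View pics/n_side.png

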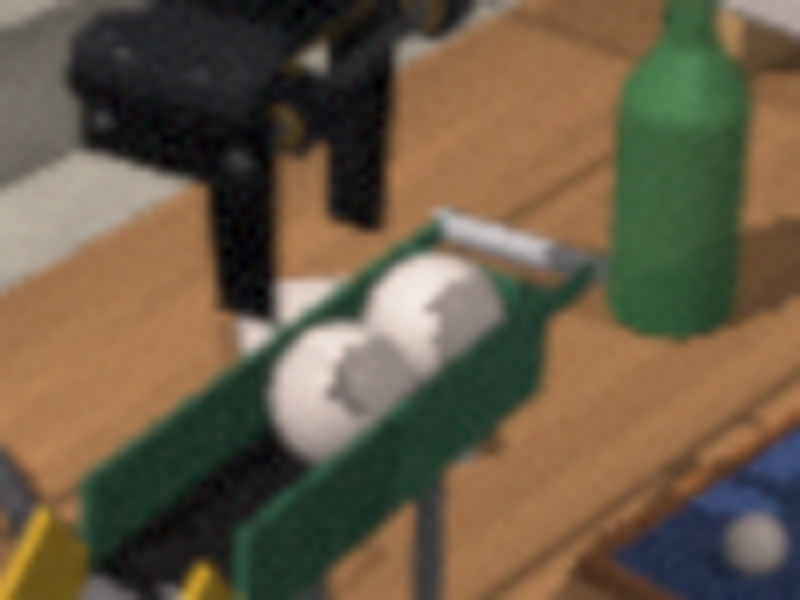

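Request:
drive_tool:
  commands:
    - {"dx": -5.6,"dy": -35.8,"dz": 0,"yaw": 0}
    - {"dx": -5.6,"dy": -35.8,"dz": 0,"yaw": 0}
    - {"dx": -5.6,"dy": -35.8,"dz": 0,"yaw": 0}
    - {"dx": -5.6,"dy": -35.8,"dz": 0,"yaw": 0}
    - {"dx": -5.6,"dy": -35.8,"dz": 0,"yaw": 0}
  grip: 0.5

```text
t: 22.72
eef_pos: [541.4, -161.9, 251.5]
tcp_rot: [-3.14, 0.002, 0.188]
ft_force: [0.6, -0.3, 0.0]
opening: 0.505
```

Request:
drive_tool:
  commands:
    - {"dx": -5.6,"dy": -35.8,"dz": 0,"yaw": 0}
    - {"dx": -5.6,"dy": -35.8,"dz": 0,"yaw": 0}
    - {"dx": 0,"dy": 0,"dz": -30,"yaw": 0}
    - {"dx": 0,"dy": 0,"dz": -30,"yaw": 0}
    - {"dx": 0,"dy": 0,"dz": -30,"yaw": 0}

```text
t: 23.13
eef_pos: [530.3, -232.7, 160.6]
tcp_rot: [-3.141, 0.001, 0.186]
ft_force: [1.9, -0.2, 0.3]
opening: 0.502
```

Request:
drive_tool:
  commands:
    - {"dx": 0,"dy": 0,"dz": -30,"yaw": 0}
    - {"dx": 0,"dy": 0,"dz": -30,"yaw": 0}
    - {"dx": 0,"dy": 0,"dz": -20,"yaw": 0}
    - {"dx": 0,"dy": 0,"dz": 0,"yaw": 0}
    - {"dx": 0,"dy": 0,"dz": 0,"yaw": 0}

```text
t: 23.55
eef_pos: [530.5, -231.8, 81.5]
tcp_rot: [-3.139, 0.003, 0.188]
ft_force: [1.0, 0.9, 0.3]
opening: 0.505
```

```bash
python3 - <<'E'
from v import *
crops('o',[('top',(380,130,120,120),5),('side',(340,130,100,75),8)])
E
```

```text
t 23.65 tcp [ 531.6 -232.4   83.6] rot [ 3.141e+00 -1.000e-03  1.880e-01] F [-0.6  0.5 -0.1] op 0.503
```

View pics/o_top.png

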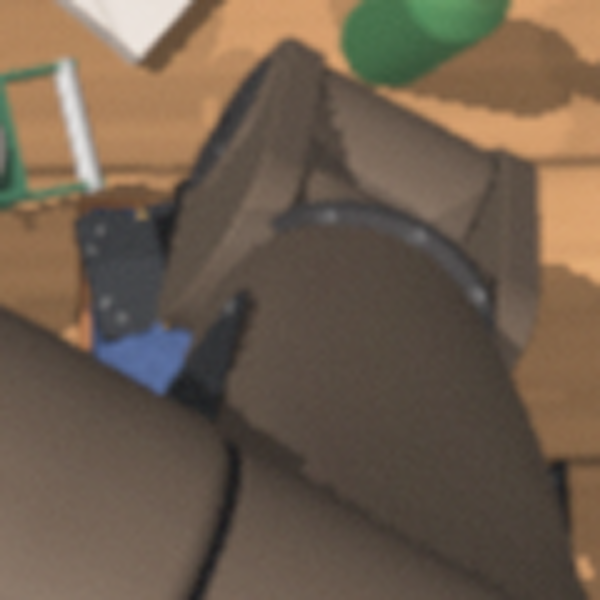

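View pics/o_side.png

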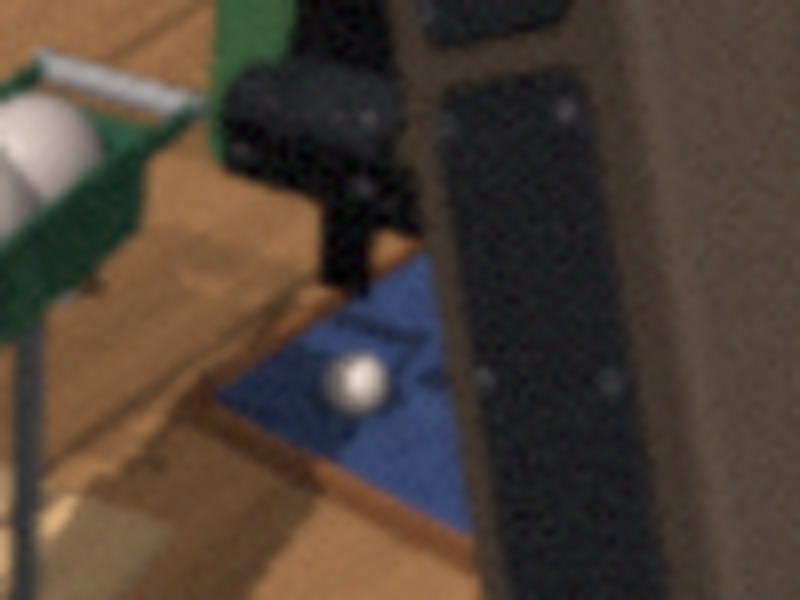

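Request:
drive_tool:
  commands:
    - {"dx": 0,"dy": 0,"dz": 0,"yaw": 6}
    - {"dx": 0,"dy": 0,"dz": -15,"yaw": 6}
    - {"dx": 0,"dy": 0,"dz": -20,"yaw": 6}
    - {"dx": 0,"dy": 0,"dz": -20,"yaw": 6}
    - {"dx": 0,"dy": 0,"dz": -15,"yaw": 6}

```text
t: 24.07
eef_pos: [531.7, -232.4, 13.1]
tcp_rot: [3.14, -0.001, 0.717]
ft_force: [0.3, -0.1, 0.7]
opening: 0.501
```

Request:
drive_tool:
  commands:
    - {"dx": 0,"dy": 0,"dz": -4,"yaw": 0}
    - {"dx": 0,"dy": 0,"dz": 0,"yaw": 0}
    - {"dx": 0,"dy": 0,"dz": 0,"yaw": 0}

```text
t: 24.32
eef_pos: [531.8, -232.5, 10.0]
tcp_rot: [3.14, -0.001, 0.708]
ft_force: [-0.2, 0.5, 0.4]
opening: 0.497
```

Request:
drive_tool:
  commands:
    - {"dx": 0,"dy": 0,"dz": 0,"yaw": 0}
    - {"dx": 0,"dy": 0,"dz": 0,"yaw": 0}
    - {"dx": 0,"dy": 0,"dz": 0,"yaw": 0}
    - {"dx": 0,"dy": 0,"dz": 0,"yaw": 0}
    - {"dx": 0,"dy": 0,"dz": 0,"yaw": 0}
  grip: 0.1

```text
t: 24.73
eef_pos: [531.3, -232.3, 9.0]
tcp_rot: [3.141, -0.0, 0.711]
ft_force: [0.4, 0.0, 1.6]
opening: 0.256
```

Request:
drive_tool:
  commands:
    - {"dx": 0,"dy": 0,"dz": 12,"yaw": 0}
    - {"dx": 0,"dy": 0,"dz": 30,"yaw": 0}
    - {"dx": 0,"dy": 0,"dz": 38,"yaw": 0}
    - {"dx": 0,"dy": 0,"dz": 38,"yaw": 0}
    - {"dx": 0,"dy": 0,"dz": 38,"yaw": 0}

```text
t: 25.15
eef_pos: [530.7, -231.9, 167.2]
tcp_rot: [-3.141, 0.0, 0.711]
ft_force: [0.4, -0.1, -0.2]
opening: 0.255
```

Request:
drive_tool:
  commands:
    - {"dx": 0,"dy": 0,"dz": 38,"yaw": 0}
    - {"dx": 0,"dy": 0,"dz": 38,"yaw": 0}
    - {"dx": 2,"dy": 20,"dz": 18,"yaw": -6}
    - {"dx": 4,"dy": 33,"dz": 0,"yaw": -6}
    - {"dx": 4,"dy": 33,"dz": 0,"yaw": -6}

```text
t: 25.57
eef_pos: [541.0, -145.7, 261.0]
tcp_rot: [3.139, -0.002, 0.39]
ft_force: [0.9, 1.5, -0.6]
opening: 0.256
```

Request:
drive_tool:
  commands:
    - {"dx": 4,"dy": 33,"dz": 0,"yaw": -6}
    - {"dx": 4,"dy": 33,"dz": 0,"yaw": -6}
    - {"dx": 4,"dy": 33,"dz": 0,"yaw": 0}
    - {"dx": 4,"dy": 33,"dz": 0,"yaw": 0}
    - {"dx": 4,"dy": 33,"dz": 0,"yaw": 0}

```text
t: 25.98
eef_pos: [560.7, 20.5, 259.6]
tcp_rot: [3.141, -0.0, 0.187]
ft_force: [0.4, -0.7, 0.6]
opening: 0.256
```

Request:
drive_tool:
  commands:
    - {"dx": 3.5,"dy": 29,"dz": 0,"yaw": 0}
    - {"dx": 0,"dy": 0,"dz": -20,"yaw": 0}
    - {"dx": 0,"dy": 0,"dz": -20,"yaw": 0}
    - {"dx": 0,"dy": 0,"dz": 0,"yaw": 0}
    - {"dx": 0,"dy": 0,"dz": 0,"yaw": 0}

```text
t: 26.4
eef_pos: [564.3, 47.9, 219.0]
tcp_rot: [-3.141, 0.001, 0.188]
ft_force: [0.6, -0.2, 0.2]
opening: 0.256
```

```bash
python3 - <<'E'
from v import *
crops('p',[('side',(290,110,100,75),8)])
E
```

```text
t 26.45 tcp [564.8  47.7 219.8] rot [ 3.141 -0.     0.187] F [ 0.  -0.4 -0.5] op 0.257
```

View pics/p_side.png

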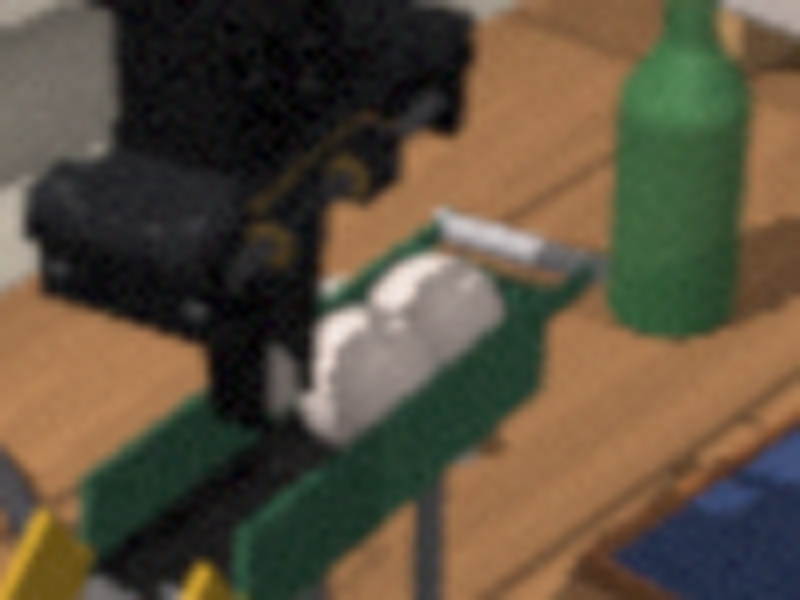

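Request:
drive_tool:
  commands:
    - {"dx": 0,"dy": 0,"dz": -18,"yaw": 0}
    - {"dx": 0,"dy": 0,"dz": -18,"yaw": 0}
    - {"dx": 0,"dy": 0,"dz": -10,"yaw": 0}
    - {"dx": 0,"dy": 0,"dz": 0,"yaw": 0}
    - {"dx": 0,"dy": 0,"dz": 0,"yaw": 0}

```text
t: 26.87
eef_pos: [565.0, 47.6, 173.5]
tcp_rot: [3.141, -0.0, 0.187]
ft_force: [-0.3, -0.4, 0.4]
opening: 0.26
```

Request:
drive_tool:
  commands:
    - {"dx": 0,"dy": 0,"dz": 0,"yaw": 0}
    - {"dx": 0,"dy": 0,"dz": 0,"yaw": 0}
    - {"dx": 0,"dy": 0,"dz": 0,"yaw": 0}
    - {"dx": 0,"dy": 0,"dz": 0,"yaw": 0}
  grip: 0.42

```text
t: 27.2
eef_pos: [564.8, 47.9, 173.2]
tcp_rot: [3.141, -0.001, 0.188]
ft_force: [0.2, 0.2, 0.4]
opening: 0.414
```

Request:
drive_tool:
  commands:
    - {"dx": 0,"dy": 0,"dz": 10,"yaw": 0}
    - {"dx": 0,"dy": 0,"dz": 20,"yaw": 0}
    - {"dx": 0,"dy": 0,"dz": 30,"yaw": 0}
    - {"dx": 0,"dy": 0,"dz": 25,"yaw": 0}
    - {"dx": 0,"dy": 0,"dz": 0,"yaw": 0}

```text
t: 27.62
eef_pos: [566.2, 47.9, 263.3]
tcp_rot: [3.14, -0.008, 0.188]
ft_force: [0.9, 0.6, 0.1]
opening: 0.418
```

```bash
python3 - <<'E'
from v import *
from balls import *
crops('q',[('side',(290,110,100,75),8)]); balls()
E
```

```text
t 27.67 tcp [565.5  47.9 260.8] rot [ 3.14  -0.005  0.188] F [-0.1 -0.2 -1.6] op 0.418
top [475. 181.] area 15 wh 1 15 L [ 545.2 -421.7   33. ]
top [438.5 222.6] area 62 wh 10 8 s [ 417.3 -305.1   19. ]
top [461.9 222.8] area 65 wh 9 10 s [ 415.6 -378.4   19. ]
top [430. 240.] area 21 wh 21 1 L [ 363.8 -271.7   33. ]
```

View pics/q_side.png

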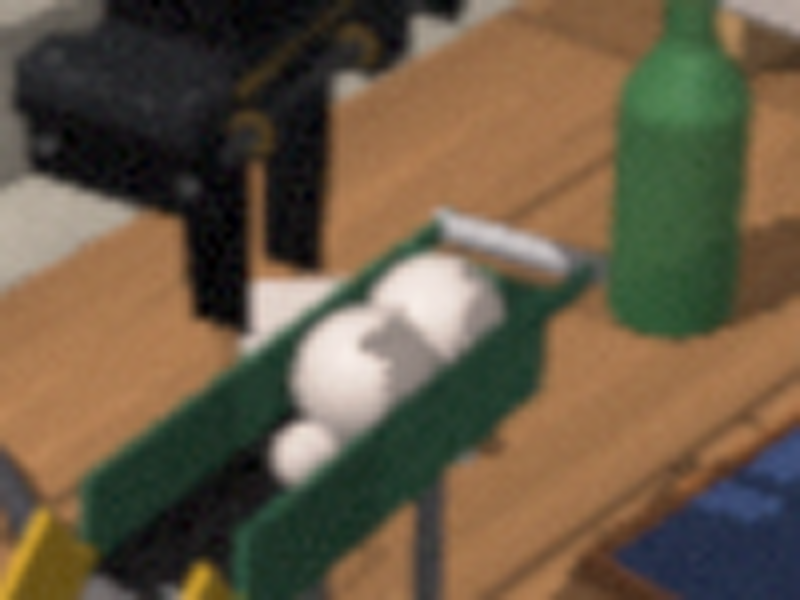

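Request:
drive_tool:
  commands:
    - {"dx": -14.8,"dy": -35.3,"dz": 0,"yaw": 0}
    - {"dx": -14.8,"dy": -35.3,"dz": 0,"yaw": 0}
    - {"dx": -14.8,"dy": -35.3,"dz": 0,"yaw": 0}
    - {"dx": -14.8,"dy": -35.3,"dz": 0,"yaw": 0}
    - {"dx": -14.8,"dy": -35.3,"dz": 0,"yaw": 0}
  grip: 0.5

```text
t: 28.18
eef_pos: [489.2, -129.8, 256.7]
tcp_rot: [-3.141, 0.002, 0.188]
ft_force: [1.4, -0.6, -0.5]
opening: 0.498
```

Request:
drive_tool:
  commands:
    - {"dx": -14.8,"dy": -35.3,"dz": 0,"yaw": 0}
    - {"dx": -14.8,"dy": -35.3,"dz": 0,"yaw": 0}
    - {"dx": -14.8,"dy": -35.3,"dz": 0,"yaw": 0}
    - {"dx": -14.6,"dy": -35.3,"dz": 0,"yaw": 0}
    - {"dx": -14.6,"dy": -35.3,"dz": 0,"yaw": 0}

```text
t: 28.6
eef_pos: [415.6, -306.4, 256.7]
tcp_rot: [-3.14, 0.001, 0.188]
ft_force: [1.0, -0.5, 0.2]
opening: 0.501
```

Request:
drive_tool:
  commands:
    - {"dx": 0,"dy": 0,"dz": -35,"yaw": 0}
    - {"dx": 0,"dy": 0,"dz": -35,"yaw": 0}
    - {"dx": 0,"dy": 0,"dz": -35,"yaw": 0}
    - {"dx": 0,"dy": 0,"dz": -35,"yaw": 0}
    - {"dx": 0,"dy": 0,"dz": -20,"yaw": 0}

```text
t: 29.02
eef_pos: [415.4, -303.9, 93.7]
tcp_rot: [-3.137, 0.003, 0.187]
ft_force: [0.4, -0.8, 0.1]
opening: 0.504
```

Request:
drive_tool:
  commands:
    - {"dx": 0,"dy": 0,"dz": -20,"yaw": 0}
    - {"dx": 0,"dy": 0,"dz": 0,"yaw": 0}
    - {"dx": 0,"dy": 0,"dz": 0,"yaw": 0}

```text
t: 29.27
eef_pos: [416.5, -304.6, 76.7]
tcp_rot: [-3.139, 0.002, 0.188]
ft_force: [0.3, 0.6, 1.0]
opening: 0.499
```

```bash
python3 - <<'E'
from v import *
crops('r',[('top',(380,130,120,120),5),('side',(360,130,120,90),6)])
E
```

```text
t 29.37 tcp [ 417.3 -305.3   78.4] rot [ 3.141 -0.     0.188] F [ 0.4 -1.3 -0.4] op 0.503
```

View pics/r_top.png

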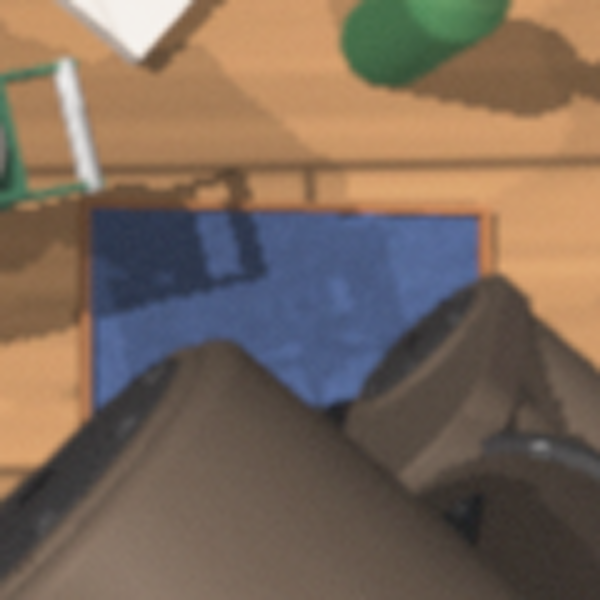

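Request:
drive_tool:
  commands:
    - {"dx": 0,"dy": 0,"dz": -20,"yaw": 0}
    - {"dx": 0,"dy": 0,"dz": -20,"yaw": 0}
    - {"dx": 0,"dy": 0,"dz": -18,"yaw": 0}
    - {"dx": 0,"dy": 0,"dz": -9,"yaw": 0}
    - {"dx": 0,"dy": 0,"dz": 0,"yaw": 0}

```text
t: 29.78
eef_pos: [416.9, -305.0, 10.2]
tcp_rot: [-3.141, 0.001, 0.188]
ft_force: [-1.2, -0.5, -0.4]
opening: 0.498
```

Request:
drive_tool:
  commands:
    - {"dx": 0,"dy": 0,"dz": -1,"yaw": 0}
    - {"dx": 0,"dy": 0,"dz": 0,"yaw": 0}

```text
t: 29.95
eef_pos: [417.5, -305.5, 10.7]
tcp_rot: [3.14, -0.001, 0.188]
ft_force: [0.5, -0.6, -0.7]
opening: 0.499
```

Request:
drive_tool:
  commands:
    - {"dx": 0,"dy": 0,"dz": 0,"yaw": 0}
    - {"dx": 0,"dy": 0,"dz": 0,"yaw": 0}
    - {"dx": 0,"dy": 0,"dz": 0,"yaw": 0}
    - {"dx": 0,"dy": 0,"dz": 0,"yaw": 0}
    - {"dx": 0,"dy": 0,"dz": 0,"yaw": 0}
  grip: 0.1

```text
t: 30.37
eef_pos: [417.2, -305.3, 9.9]
tcp_rot: [3.141, -0.0, 0.188]
ft_force: [0.2, -0.2, 1.5]
opening: 0.256
```

Request:
drive_tool:
  commands:
    - {"dx": 0,"dy": 0,"dz": 12,"yaw": 0}
    - {"dx": 0,"dy": 0,"dz": 30,"yaw": 0}
    - {"dx": 0,"dy": 0,"dz": 38,"yaw": 0}
    - {"dx": 0,"dy": 0,"dz": 38,"yaw": 0}
    - {"dx": 0,"dy": 0,"dz": 38,"yaw": 0}

```text
t: 30.78
eef_pos: [416.7, -304.8, 167.4]
tcp_rot: [-3.141, 0.0, 0.188]
ft_force: [-0.3, -1.0, -0.1]
opening: 0.258
```

Request:
drive_tool:
  commands:
    - {"dx": 0,"dy": 0,"dz": 38,"yaw": 0}
    - {"dx": 0,"dy": 0,"dz": 38,"yaw": 0}
    - {"dx": 6,"dy": 16,"dz": 18,"yaw": 0}
    - {"dx": 13.7,"dy": 36,"dz": 0,"yaw": 0}
    - {"dx": 13.7,"dy": 36,"dz": 0,"yaw": 0}

```text
t: 31.2
eef_pos: [450.6, -216.9, 261.0]
tcp_rot: [3.14, -0.002, 0.185]
ft_force: [1.0, 0.1, -0.4]
opening: 0.257
```

Request:
drive_tool:
  commands:
    - {"dx": 13.7,"dy": 36,"dz": 0,"yaw": 0}
    - {"dx": 13.7,"dy": 36,"dz": 0,"yaw": 0}
    - {"dx": 13.7,"dy": 36,"dz": 0,"yaw": 0}
    - {"dx": 13.7,"dy": 36,"dz": 0,"yaw": 0}
    - {"dx": 13.7,"dy": 36,"dz": 0,"yaw": 0}

```text
t: 31.62
eef_pos: [519.1, -35.2, 259.8]
tcp_rot: [3.141, 0.0, 0.188]
ft_force: [0.9, 0.0, -0.6]
opening: 0.257
```

Request:
drive_tool:
  commands:
    - {"dx": 13.7,"dy": 36,"dz": 0,"yaw": 0}
    - {"dx": 13.7,"dy": 36,"dz": 0,"yaw": 0}
    - {"dx": 13.7,"dy": 36,"dz": 0,"yaw": 0}
    - {"dx": 0,"dy": 0,"dz": 0,"yaw": 0}
    - {"dx": 0,"dy": 0,"dz": 0,"yaw": 0}

```text
t: 32.03
eef_pos: [560.0, 72.5, 259.2]
tcp_rot: [-3.142, 0.001, 0.191]
ft_force: [0.8, -0.1, 0.9]
opening: 0.26
```

Request:
drive_tool:
  commands:
    - {"dx": 0,"dy": -1,"dz": -20,"yaw": 0}
    - {"dx": 0,"dy": 0,"dz": -20,"yaw": 0}
    - {"dx": 0,"dy": 0,"dz": -20,"yaw": 0}
    - {"dx": 0,"dy": 0,"dz": -15,"yaw": 0}
    - {"dx": 0,"dy": 0,"dz": -5,"yaw": 0}

```text
t: 32.45
eef_pos: [558.8, 68.6, 177.6]
tcp_rot: [-3.141, 0.003, 0.186]
ft_force: [0.4, -0.2, -0.3]
opening: 0.258
```

Request:
drive_tool:
  commands:
    - {"dx": 0,"dy": 0,"dz": -2,"yaw": 0}
    - {"dx": 0,"dy": 0,"dz": 0,"yaw": 0}
    - {"dx": 0,"dy": 0,"dz": 0,"yaw": 0}

```text
t: 32.7
eef_pos: [560.4, 69.4, 178.6]
tcp_rot: [3.141, -0.001, 0.187]
ft_force: [0.5, -0.3, -0.9]
opening: 0.261
```

```bash
python3 - <<'E'
from v import *
crops('s',[('side',(290,110,100,75),8)])
E
```

```text
t 32.75 tcp [560.4  69.6 178.7] rot [ 3.141e+00 -1.000e-03  1.870e-01] F [ 0.8  0.5 -0.7] op 0.259
```

View pics/s_side.png

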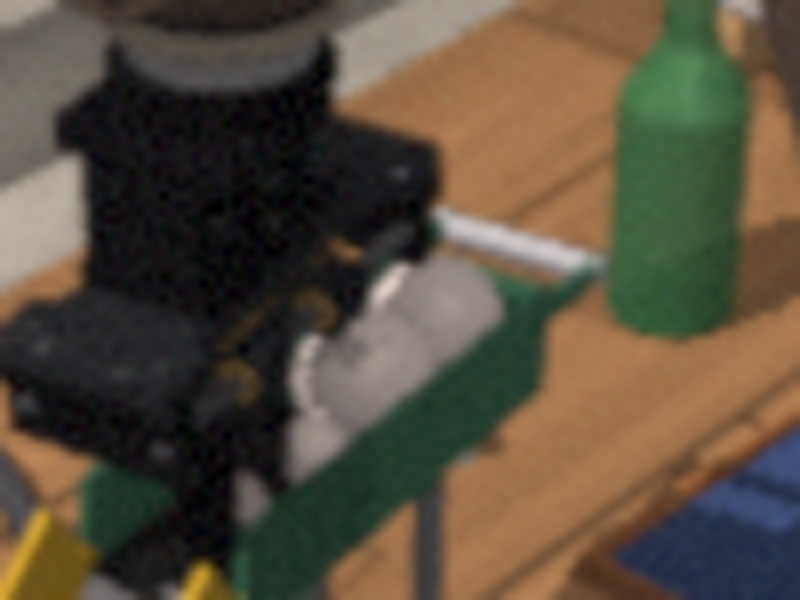

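Request:
drive_tool:
  commands:
    - {"dx": 0,"dy": 0,"dz": -3,"yaw": 0}
    - {"dx": 0,"dy": 0,"dz": 0,"yaw": 0}
    - {"dx": 0,"dy": 0,"dz": 0,"yaw": 0}

```text
t: 33.0
eef_pos: [560.1, 69.9, 174.8]
tcp_rot: [3.141, -0.0, 0.188]
ft_force: [-0.1, -0.3, -0.7]
opening: 0.254
```

Request:
drive_tool:
  commands:
    - {"dx": 0,"dy": 0,"dz": 0,"yaw": 0}
    - {"dx": 0,"dy": 0,"dz": 0,"yaw": 0}
    - {"dx": 0,"dy": 0,"dz": 0,"yaw": 0}
    - {"dx": 0,"dy": 0,"dz": 0,"yaw": 0}
  grip: 0.4

```text
t: 33.33
eef_pos: [560.1, 69.8, 174.8]
tcp_rot: [3.141, -0.0, 0.188]
ft_force: [-0.2, -1.4, -0.1]
opening: 0.392
```

Request:
drive_tool:
  commands:
    - {"dx": 0,"dy": 0,"dz": 10,"yaw": 0}
    - {"dx": 0,"dy": 0,"dz": 20,"yaw": 0}
    - {"dx": 0,"dy": 0,"dz": 30,"yaw": 0}
    - {"dx": 0,"dy": 0,"dz": 25,"yaw": 0}
    - {"dx": 0,"dy": 0,"dz": 0,"yaw": 0}

```text
t: 33.75
eef_pos: [561.6, 69.9, 265.2]
tcp_rot: [3.14, -0.008, 0.188]
ft_force: [0.3, -0.5, 0.5]
opening: 0.399
```

```bash
python3 - <<'E'
from v import *
from balls import *
crops('u',[('side',(290,110,100,75),8)]); balls('u2')
E
```

```text
t 33.8 tcp [560.9  69.9 262.7] rot [ 3.141 -0.005  0.188] F [ 0.6  0.2 -0.4] op 0.4
top [475.  182.5] area 18 wh 1 18 L [ 540.5 -421.4   33. ]
top [461.2 223.1] area 69 wh 10 9 s [ 414.7 -376.2   19. ]
top [426.5 240. ] area 16 wh 16 1 L [ 364.  -260.9   33. ]
```

View pics/u_side.png

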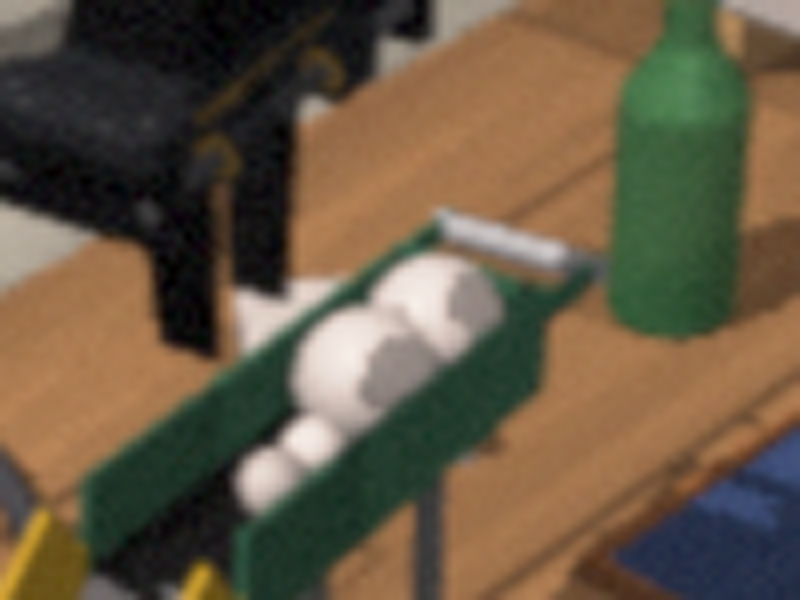

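Request:
drive_tool:
  commands:
    - {"dx": -12.1,"dy": -37.2,"dz": 0,"yaw": 0}
    - {"dx": -12.1,"dy": -37.2,"dz": 0,"yaw": 0}
    - {"dx": -12.1,"dy": -37.2,"dz": 0,"yaw": 0}
    - {"dx": -12.1,"dy": -37.2,"dz": 0,"yaw": 0}
    - {"dx": -12.1,"dy": -37.2,"dz": 0,"yaw": 0}
  grip: 0.5

```text
t: 34.32
eef_pos: [498.2, -117.4, 258.6]
tcp_rot: [-3.141, 0.002, 0.188]
ft_force: [0.8, -0.4, 0.1]
opening: 0.496
```

Request:
drive_tool:
  commands:
    - {"dx": -12.1,"dy": -37.2,"dz": 0,"yaw": 0}
    - {"dx": -12.1,"dy": -37.2,"dz": 0,"yaw": 0}
    - {"dx": -12.1,"dy": -37.2,"dz": 0,"yaw": 0}
    - {"dx": -12.1,"dy": -37.2,"dz": 0,"yaw": 0}
    - {"dx": -12.1,"dy": -37.2,"dz": 0,"yaw": 0}

```text
t: 34.73
eef_pos: [437.7, -303.6, 258.6]
tcp_rot: [-3.14, 0.001, 0.188]
ft_force: [1.5, 0.4, 0.6]
opening: 0.498
```

Request:
drive_tool:
  commands:
    - {"dx": -12.1,"dy": -37.2,"dz": 0,"yaw": 0}
    - {"dx": -12.1,"dy": -37.2,"dz": 0,"yaw": 0}
    - {"dx": 0,"dy": 0,"dz": -35,"yaw": 0}
    - {"dx": 0,"dy": 0,"dz": -35,"yaw": 0}
    - {"dx": 0,"dy": 0,"dz": -35,"yaw": 0}

```text
t: 35.15
eef_pos: [413.9, -376.8, 152.5]
tcp_rot: [-3.141, 0.0, 0.186]
ft_force: [0.4, 0.1, -0.6]
opening: 0.499
```

Request:
drive_tool:
  commands:
    - {"dx": 0,"dy": 0,"dz": -35,"yaw": 0}
    - {"dx": 0,"dy": 0,"dz": -35,"yaw": 0}
    - {"dx": 0,"dy": 0,"dz": -20,"yaw": 0}
    - {"dx": 0,"dy": 0,"dz": 0,"yaw": 0}
    - {"dx": 0,"dy": 0,"dz": 0,"yaw": 0}

```text
t: 35.57
eef_pos: [414.3, -376.0, 63.6]
tcp_rot: [-3.139, 0.002, 0.188]
ft_force: [0.1, -1.0, 0.2]
opening: 0.497
```

```bash
python3 - <<'E'
from v import *
crops('w',[('top',(380,130,120,120),5)])
E
```

```text
t 35.62 tcp [ 414.9 -376.6   64.9] rot [-3.141  0.     0.188] F [-0.  -0.5  0.2] op 0.501
```

View pics/w_top.png

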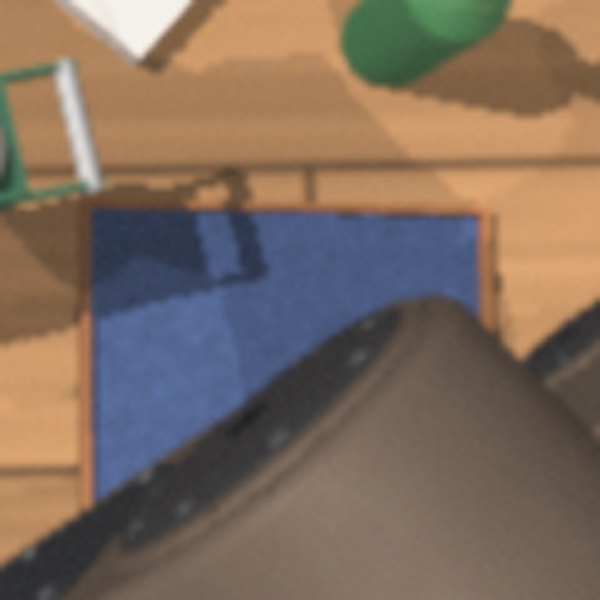

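Request:
drive_tool:
  commands:
    - {"dx": 0,"dy": 0,"dz": -20,"yaw": 0}
    - {"dx": 0,"dy": 0,"dz": -20,"yaw": 0}
    - {"dx": 0,"dy": 0,"dz": -12,"yaw": 0}
    - {"dx": 0,"dy": 0,"dz": -4,"yaw": 0}
    - {"dx": 0,"dy": 0,"dz": 0,"yaw": 0}

```text
t: 36.03
eef_pos: [414.9, -376.6, 8.9]
tcp_rot: [-3.142, 0.0, 0.188]
ft_force: [-0.9, 0.1, 0.4]
opening: 0.5
```

Request:
drive_tool:
  commands:
    - {"dx": 0,"dy": 0,"dz": 0,"yaw": 0}
    - {"dx": 0,"dy": 0,"dz": 0,"yaw": 0}
    - {"dx": 0,"dy": 0,"dz": 0,"yaw": 0}
    - {"dx": 0,"dy": 0,"dz": 0,"yaw": 0}
    - {"dx": 0,"dy": 0,"dz": 0,"yaw": 0}
  grip: 0.1

```text
t: 36.45
eef_pos: [415.1, -376.8, 9.2]
tcp_rot: [3.141, -0.001, 0.188]
ft_force: [0.5, -0.2, 2.0]
opening: 0.256
```

Request:
drive_tool:
  commands:
    - {"dx": 0,"dy": 0,"dz": 12,"yaw": 0}
    - {"dx": 0,"dy": 0,"dz": 30,"yaw": 0}
    - {"dx": 0,"dy": 0,"dz": 38,"yaw": 0}
    - {"dx": 0,"dy": 0,"dz": 38,"yaw": 0}
    - {"dx": 0,"dy": 0,"dz": 38,"yaw": 0}

```text
t: 36.87
eef_pos: [414.5, -376.1, 167.3]
tcp_rot: [-3.142, 0.0, 0.188]
ft_force: [1.2, -0.4, -0.3]
opening: 0.258
```

Request:
drive_tool:
  commands:
    - {"dx": 0,"dy": 0,"dz": 38,"yaw": 0}
    - {"dx": 0,"dy": 0,"dz": 38,"yaw": 0}
    - {"dx": 4,"dy": 15,"dz": 18,"yaw": 0}
    - {"dx": 11.5,"dy": 37.2,"dz": 0,"yaw": 0}
    - {"dx": 11.5,"dy": 37.2,"dz": 0,"yaw": 0}

```text
t: 37.28
eef_pos: [441.7, -286.8, 260.8]
tcp_rot: [3.139, -0.002, 0.185]
ft_force: [0.7, 0.7, -1.2]
opening: 0.255
```

Request:
drive_tool:
  commands:
    - {"dx": 11.5,"dy": 37.2,"dz": 0,"yaw": 0}
    - {"dx": 11.5,"dy": 37.2,"dz": 0,"yaw": 0}
    - {"dx": 11.5,"dy": 37.2,"dz": 0,"yaw": 0}
    - {"dx": 11.5,"dy": 37.2,"dz": 0,"yaw": 0}
    - {"dx": 11.5,"dy": 37.2,"dz": 0,"yaw": 0}

```text
t: 37.7
eef_pos: [499.2, -99.2, 259.7]
tcp_rot: [3.141, -0.001, 0.188]
ft_force: [1.2, 0.5, 0.1]
opening: 0.259
```

Request:
drive_tool:
  commands:
    - {"dx": 11.5,"dy": 37.2,"dz": 0,"yaw": 0}
    - {"dx": 11.5,"dy": 37.2,"dz": 0,"yaw": 0}
    - {"dx": 11.5,"dy": 37.2,"dz": 0,"yaw": 0}
    - {"dx": 11.5,"dy": 37.2,"dz": 0,"yaw": 0}
    - {"dx": 11.5,"dy": 37.2,"dz": 0,"yaw": 0}

```text
t: 38.12
eef_pos: [556.6, 86.9, 259.7]
tcp_rot: [3.141, -0.001, 0.188]
ft_force: [-0.1, -0.8, -0.2]
opening: 0.256
```

Request:
drive_tool:
  commands:
    - {"dx": 0,"dy": 0,"dz": -20,"yaw": 0}
    - {"dx": 0,"dy": 0,"dz": -20,"yaw": 0}
    - {"dx": 0,"dy": 0,"dz": 0,"yaw": 0}
    - {"dx": 0,"dy": 0,"dz": 0,"yaw": 0}

```text
t: 38.45
eef_pos: [556.4, 84.9, 219.0]
tcp_rot: [-3.141, 0.001, 0.188]
ft_force: [0.1, 0.2, 0.2]
opening: 0.26
```

```bash
python3 - <<'E'
from v import *
crops('x',[('side',(290,110,100,75),8)])
E
```

```text
t 38.5 tcp [556.9  84.6 219.8] rot [ 3.141 -0.     0.187] F [0.4 0.2 0.4] op 0.252
```

View pics/x_side.png

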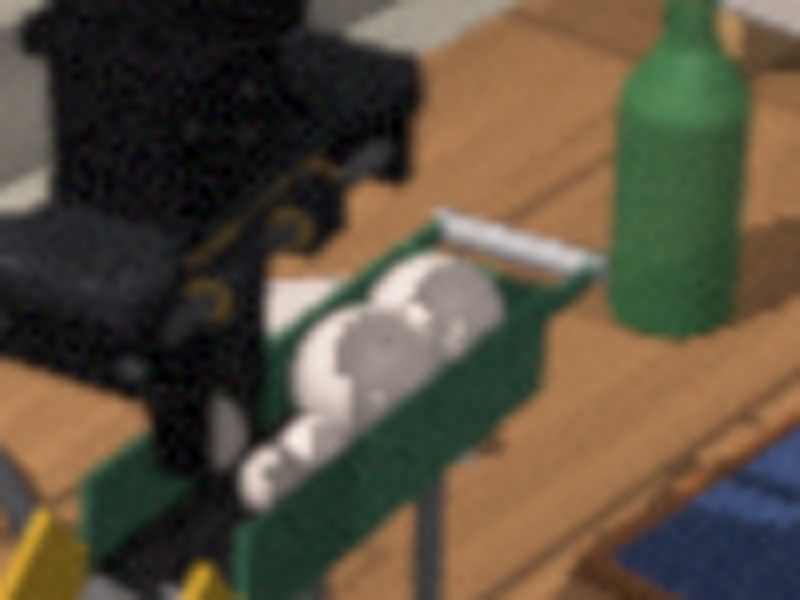

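Request:
drive_tool:
  commands:
    - {"dx": 0.5,"dy": 0,"dz": -16,"yaw": 0}
    - {"dx": 0,"dy": 0,"dz": -14,"yaw": 0}
    - {"dx": 0,"dy": 0,"dz": -8,"yaw": 0}
    - {"dx": 0,"dy": 0,"dz": -3,"yaw": 0}
    - {"dx": 0,"dy": 0,"dz": 0,"yaw": 0}

```text
t: 38.92
eef_pos: [557.5, 84.5, 178.1]
tcp_rot: [3.141, -0.0, 0.187]
ft_force: [0.0, 0.4, -0.4]
opening: 0.257
```

Request:
drive_tool:
  commands:
    - {"dx": 0,"dy": 0,"dz": -2,"yaw": 0}
    - {"dx": 0,"dy": 0,"dz": 0,"yaw": 0}

```text
t: 39.08
eef_pos: [557.6, 84.8, 176.2]
tcp_rot: [3.141, -0.001, 0.188]
ft_force: [0.6, -0.2, -0.4]
opening: 0.262
```

Request:
drive_tool:
  commands:
    - {"dx": 0,"dy": 0,"dz": 0,"yaw": 0}
    - {"dx": 0,"dy": 0,"dz": 0,"yaw": 0}
    - {"dx": 0,"dy": 0,"dz": 0,"yaw": 0}
  grip: 0.34

```text
t: 39.33
eef_pos: [557.5, 84.8, 176.0]
tcp_rot: [3.141, -0.001, 0.188]
ft_force: [-0.4, 0.3, 0.8]
opening: 0.336
```

Request:
drive_tool:
  commands:
    - {"dx": 0,"dy": 0,"dz": 10,"yaw": 0}
    - {"dx": 0,"dy": 0,"dz": 20,"yaw": 0}
    - {"dx": 0,"dy": 0,"dz": 30,"yaw": 0}
    - {"dx": 0,"dy": 0,"dz": 25,"yaw": 0}
    - {"dx": 0,"dy": 0,"dz": 0,"yaw": 0}

```text
t: 39.75
eef_pos: [558.9, 85.0, 266.2]
tcp_rot: [3.14, -0.008, 0.188]
ft_force: [-0.7, 0.6, 0.3]
opening: 0.339
```

```bash
python3 - <<'E'
from v import *
from balls import *
crops('y',[('side',(290,110,100,75),8),('top',(200,110,160,120),5)]); balls()
E
```

```text
t 39.85 tcp [557.5  84.9 261.9] rot [ 3.141e+00 -2.000e-03  1.880e-01] F [-0.4 -0.7 -0.6] op 0.34
top [475. 186.] area 25 wh 1 25 L [ 529.4 -420.7   33. ]
```

View pics/y_side.png

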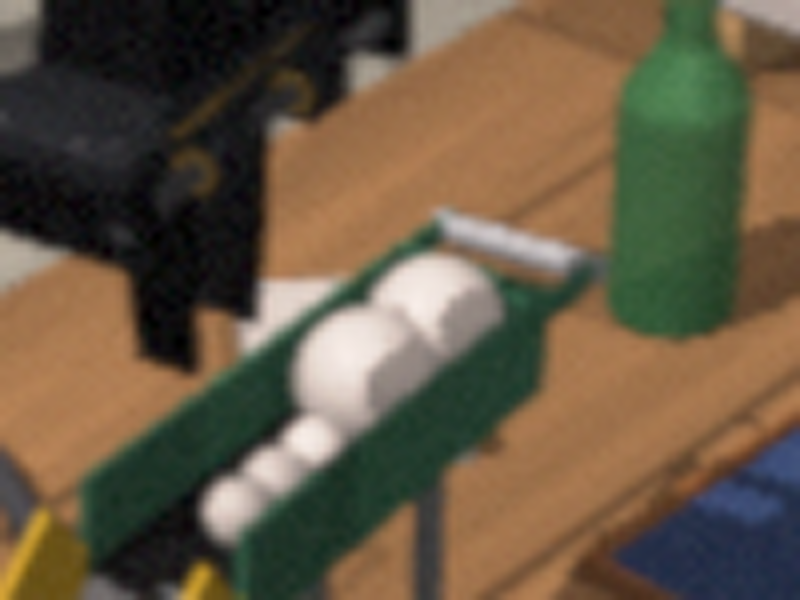

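Request:
drive_tool:
  commands:
    - {"dx": 7.3,"dy": -38,"dz": 0,"yaw": 0}
    - {"dx": 7.3,"dy": -38,"dz": 0,"yaw": 0}
    - {"dx": 7.3,"dy": -38,"dz": 0,"yaw": 0}
    - {"dx": 7.3,"dy": -38,"dz": 0,"yaw": 0}
    - {"dx": 7.3,"dy": -38,"dz": 0,"yaw": 0}
  grip: 0.32

```text
t: 40.37
eef_pos: [593.6, -106.8, 259.5]
tcp_rot: [-3.141, 0.002, 0.188]
ft_force: [0.8, 0.5, 0.6]
opening: 0.318
```

Request:
drive_tool:
  commands:
    - {"dx": 7.3,"dy": -38,"dz": 0,"yaw": 0}
    - {"dx": 0,"dy": 0,"dz": -20,"yaw": 0}
    - {"dx": 0,"dy": 0,"dz": -20,"yaw": 0}
    - {"dx": 0,"dy": 0,"dz": -15,"yaw": 0}
    - {"dx": 0,"dy": 0,"dz": 0,"yaw": 0}

```text
t: 40.78
eef_pos: [599.5, -143.0, 201.5]
tcp_rot: [-3.138, 0.006, 0.187]
ft_force: [-0.8, -0.0, 0.0]
opening: 0.322
```

Request:
drive_tool:
  commands:
    - {"dx": 0,"dy": 0,"dz": 0,"yaw": 0}
    - {"dx": 0,"dy": 0,"dz": 0,"yaw": 0}

```text
t: 40.95
eef_pos: [601.4, -143.1, 206.1]
tcp_rot: [3.141, -0.0, 0.188]
ft_force: [-0.3, 0.3, 0.0]
opening: 0.323
```

```bash
python3 - <<'E'
from v import *
s=crops('aa',[('side',(300,100,100,75),8),('top',(340,110,120,90),6)])
print((proj('side',[list(s['eef_pos']),[601.3,-142.8,186]])-[300,100]+.5)*8-.5)
E
```

```text
t 41.05 tcp [ 601.5 -143.1  206.6] rot [ 3.141e+00 -1.000e-03  1.880e-01] F [ 0.   0.3 -0.2] op 0.319
[[441.84510341 267.62387229]
 [439.98829938 313.58537093]]
```

View pics/aa_side.png

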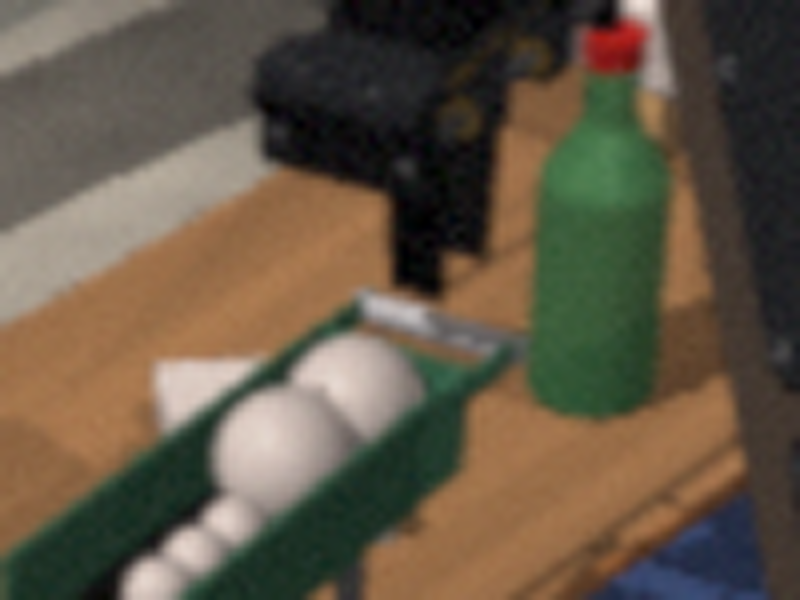

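View pics/aa_top.png

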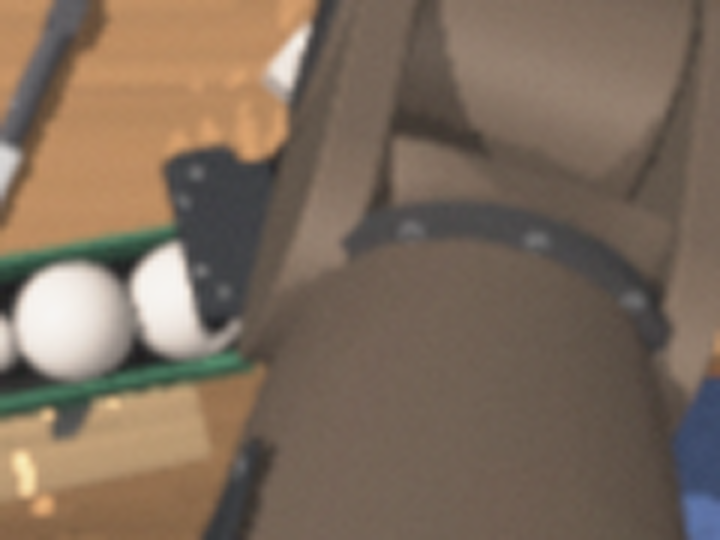

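Request:
drive_tool:
  commands:
    - {"dx": 0,"dy": 1.5,"dz": -14,"yaw": 0}
    - {"dx": 0,"dy": 0,"dz": -14,"yaw": 0}
    - {"dx": 0,"dy": 0,"dz": -8,"yaw": 0}
    - {"dx": 0,"dy": 0,"dz": -5,"yaw": 0}
    - {"dx": 0,"dy": 0,"dz": 0,"yaw": 0}

```text
t: 41.47
eef_pos: [601.0, -141.5, 164.2]
tcp_rot: [-3.141, 0.001, 0.188]
ft_force: [-0.4, 0.5, 0.3]
opening: 0.322
```

Request:
drive_tool:
  commands:
    - {"dx": 0,"dy": 0,"dz": 0,"yaw": 0}
    - {"dx": 0,"dy": 0,"dz": 0,"yaw": 0}
    - {"dx": 0,"dy": 0,"dz": 0,"yaw": 0}

```text
t: 41.72
eef_pos: [601.5, -141.7, 165.4]
tcp_rot: [3.141, -0.001, 0.188]
ft_force: [0.7, -0.2, 0.1]
opening: 0.321
```

```bash
python3 - <<'E'
from v import *
s=crops('bb',[('side',(310,100,80,60),10)])
E
```

```text
t 41.77 tcp [ 601.4 -141.7  165.3] rot [ 3.141e+00 -1.000e-03  1.880e-01] F [ 0.1 -0.3 -0.4] op 0.322
```

View pics/bb_side.png

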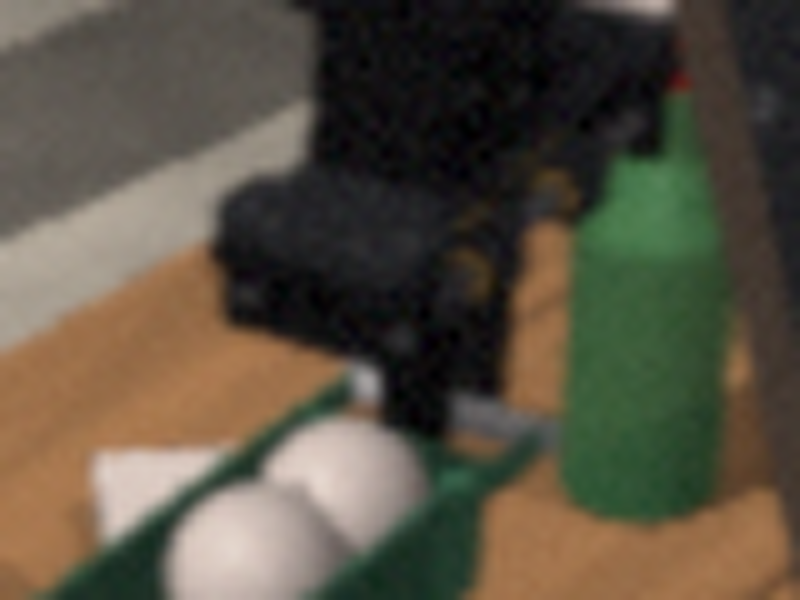

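Fingers straddle the bar. Close on it.

Request:
drive_tool:
  commands:
    - {"dx": 0,"dy": 0,"dz": 0,"yaw": 0}
    - {"dx": 0,"dy": 0,"dz": 0,"yaw": 0}
    - {"dx": 0,"dy": 0,"dz": 0,"yaw": 0}
    - {"dx": 0,"dy": 0,"dz": 0,"yaw": 0}
  grip: 0.02

```text
t: 42.1
eef_pos: [601.9, -144.9, 165.0]
tcp_rot: [3.135, -0.001, 0.188]
ft_force: [1.1, -15.9, -4.0]
opening: 0.119
```

```bash
python3 - <<'E'
from h import *
st()
b=.188
def pos(th):
    f=th+.023; return -259*np.cos(f),174+259*np.sin(f)
y0,z0=pos(0)
for th in np.arange(0,.80,.05):
    y,z=pos(th); d=y-y0
    print(round(th,2),'dx %.1f dy %.1f dz %.1f'%(-np.sin(b)*d,np.cos(b)*d,z-z0))
E
```

```text
t 42.1 tcp [ 601.9 -144.9  165. ] rot [ 3.135e+00 -1.000e-03  1.880e-01] F [  1.1 -15.9  -4. ] op 0.119
0.0 dx -0.0 dy 0.0 dz 0.0
0.05 dx -0.1 dy 0.6 dz 12.9
0.1 dx -0.4 dy 1.9 dz 25.8
0.15 dx -0.7 dy 3.7 dz 38.6
0.2 dx -1.2 dy 6.2 dz 51.3
0.25 dx -1.8 dy 9.4 dz 63.9
0.3 dx -2.5 dy 13.1 dz 76.3
0.35 dx -3.3 dy 17.4 dz 88.4
0.4 dx -4.3 dy 22.4 dz 100.4
0.45 dx -5.3 dy 27.9 dz 112.0
0.5 dx -6.5 dy 33.9 dz 123.4
0.55 dx -7.7 dy 40.6 dz 134.5
0.6 dx -9.1 dy 47.7 dz 145.2
0.65 dx -10.5 dy 55.4 dz 155.5
0.7 dx -12.1 dy 63.6 dz 165.4
0.75 dx -13.7 dy 72.2 dz 174.9
```

Request:
drive_tool:
  commands:
    - {"dx": 0.3,"dy": -3.5,"dz": 0,"yaw": 0}
    - {"dx": 0,"dy": 0,"dz": 0,"yaw": 0}
    - {"dx": 0,"dy": 0,"dz": 0,"yaw": 0}

```text
t: 42.35
eef_pos: [601.8, -145.0, 164.9]
tcp_rot: [3.142, -0.001, 0.188]
ft_force: [2.5, 1.8, 1.0]
opening: 0.117
```

Request:
drive_tool:
  commands:
    - {"dx": 0,"dy": 0.3,"dz": 6.5,"yaw": 0}
    - {"dx": -0.1,"dy": 0.3,"dz": 6.4,"yaw": 0}
    - {"dx": -0.1,"dy": 0.6,"dz": 6.5,"yaw": 0}
    - {"dx": -0.2,"dy": 0.7,"dz": 6.4,"yaw": 0}
    - {"dx": 0,"dy": 0,"dz": 0,"yaw": 0}

```text
t: 42.77
eef_pos: [601.4, -143.1, 191.5]
tcp_rot: [3.141, -0.001, 0.188]
ft_force: [5.0, -0.8, -5.2]
opening: 0.118
```

Tilt ≈0.1. Continue along the arc to about 0.72.

Request:
drive_tool:
  commands:
    - {"dx": -0.3,"dy": 0.9,"dz": 6.4,"yaw": 0}
    - {"dx": -0.3,"dy": 0.9,"dz": 6.4,"yaw": 0}
    - {"dx": -0.3,"dy": 1.2,"dz": 6.4,"yaw": 0}
    - {"dx": -0.3,"dy": 1.3,"dz": 6.3,"yaw": 0}
    - {"dx": 0,"dy": 0,"dz": 0,"yaw": 0}

```text
t: 43.18
eef_pos: [600.5, -138.9, 216.9]
tcp_rot: [3.14, -0.002, 0.188]
ft_force: [7.2, 0.4, -5.2]
opening: 0.117
```

Request:
drive_tool:
  commands:
    - {"dx": -0.3,"dy": 1.1,"dz": 4.2,"yaw": 0}
    - {"dx": -0.3,"dy": 1.1,"dz": 4.2,"yaw": 0}
    - {"dx": -0.2,"dy": 1.0,"dz": 4.2,"yaw": 0}
    - {"dx": 0,"dy": 0,"dz": 0,"yaw": 0}
    - {"dx": 0,"dy": 0,"dz": 0,"yaw": 0}

```text
t: 43.6
eef_pos: [599.9, -136.0, 228.8]
tcp_rot: [3.14, -0.002, 0.188]
ft_force: [8.4, -0.9, -4.9]
opening: 0.116
```

Request:
drive_tool:
  commands:
    - {"dx": -0.3,"dy": 1.2,"dz": 4.1,"yaw": 0}
    - {"dx": -0.3,"dy": 1.2,"dz": 4.1,"yaw": 0}
    - {"dx": -0.2,"dy": 1.3,"dz": 4.2,"yaw": 0}
    - {"dx": 0,"dy": 0,"dz": 0,"yaw": 0}
    - {"dx": 0,"dy": 0,"dz": 0,"yaw": 0}

```text
t: 44.02
eef_pos: [599.2, -132.4, 241.4]
tcp_rot: [3.14, -0.003, 0.188]
ft_force: [9.8, -1.9, -3.2]
opening: 0.117
```

Request:
drive_tool:
  commands:
    - {"dx": -0.3,"dy": 1.4,"dz": 4.0,"yaw": 0}
    - {"dx": -0.3,"dy": 1.4,"dz": 4.0,"yaw": 0}
    - {"dx": -0.2,"dy": 1.5,"dz": 4.1,"yaw": 0}
    - {"dx": 0,"dy": 0,"dz": 0,"yaw": 0}
    - {"dx": 0,"dy": 0,"dz": 0,"yaw": 0}

```text
t: 44.43
eef_pos: [598.4, -128.2, 253.5]
tcp_rot: [3.14, -0.003, 0.188]
ft_force: [8.3, -1.4, -2.2]
opening: 0.119
```

```bash
python3 - <<'E'
from v import *
s=crops('cc',[('side',(230,100,200,150),4)])
E
```

```text
t 44.48 tcp [ 598.4 -128.2  253.4] rot [ 3.14e+00 -3.00e-03  1.88e-01] F [ 8.5 -1.2 -2.4] op 0.12
```

View pics/cc_side.png

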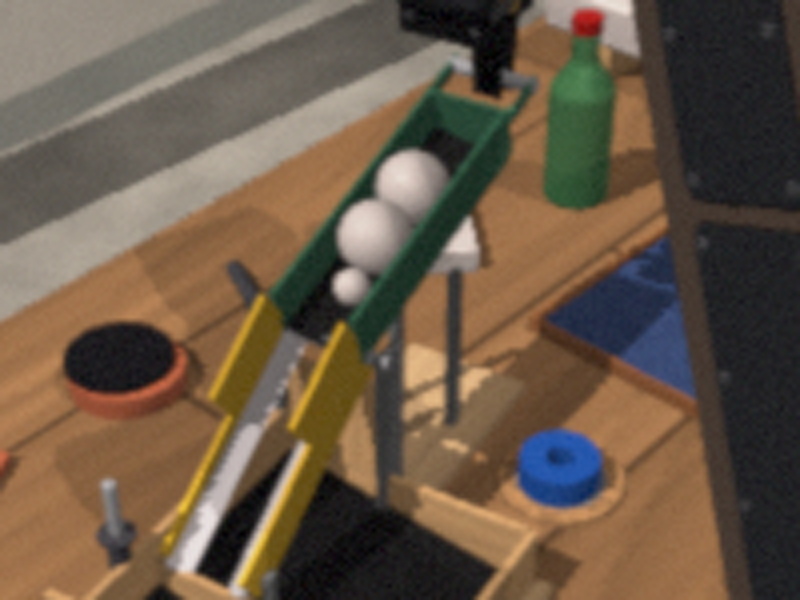

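Request:
drive_tool:
  commands:
    - {"dx": 0.5,"dy": 1.6,"dz": 4.0,"yaw": 0}
    - {"dx": 0.5,"dy": 1.7,"dz": 4.0,"yaw": 0}
    - {"dx": 0,"dy": 1.7,"dz": 4.0,"yaw": 0}
    - {"dx": 0,"dy": 0,"dz": 0,"yaw": 0}
    - {"dx": 0,"dy": 0,"dz": 0,"yaw": 0}

```text
t: 44.9
eef_pos: [597.7, -123.5, 265.4]
tcp_rot: [3.14, 0.002, 0.188]
ft_force: [-2.0, -5.3, -0.4]
opening: 0.116
```

Request:
drive_tool:
  commands:
    - {"dx": 0,"dy": 1.8,"dz": 3.8,"yaw": 0}
    - {"dx": -0.2,"dy": 1.8,"dz": 3.9,"yaw": 0}
    - {"dx": -0.2,"dy": 1.9,"dz": 3.9,"yaw": 0}
    - {"dx": 0,"dy": 0,"dz": 0,"yaw": 0}
    - {"dx": 0,"dy": 0,"dz": 0,"yaw": 0}

```text
t: 45.32
eef_pos: [596.8, -118.2, 277.0]
tcp_rot: [3.14, 0.003, 0.188]
ft_force: [-4.2, -6.8, 0.7]
opening: 0.117
```

Request:
drive_tool:
  commands:
    - {"dx": -0.3,"dy": 2.0,"dz": 3.8,"yaw": 0}
    - {"dx": -0.4,"dy": 2.0,"dz": 3.8,"yaw": 0}
    - {"dx": -0.4,"dy": 2.0,"dz": 3.8,"yaw": 0}
    - {"dx": 0,"dy": 0,"dz": 0,"yaw": 0}
    - {"dx": 0,"dy": 0,"dz": 0,"yaw": 0}

```text
t: 45.73
eef_pos: [595.7, -112.4, 288.5]
tcp_rot: [3.14, 0.003, 0.187]
ft_force: [-5.2, -7.7, 0.7]
opening: 0.122
```

```bash
python3 - <<'E'
from v import *
s=crops('dd',[('side',(230,100,200,150),4)])
E
```

```text
t 45.78 tcp [ 595.7 -112.4  288.4] rot [3.14e+00 3.00e-03 1.87e-01] F [-5.5 -8.6  1.2] op 0.116
```

View pics/dd_side.png

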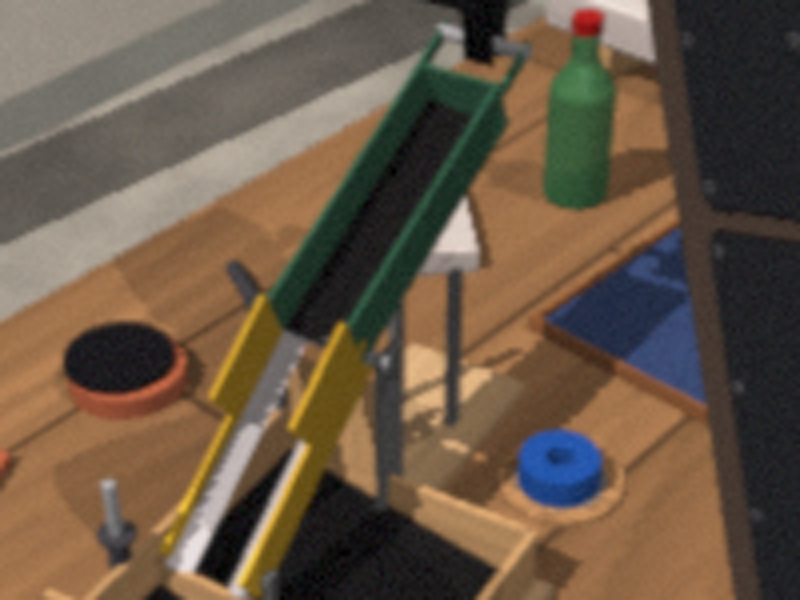

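Hopper looks empty. Check the lanes.

```bash
python3 - <<'E'
from v import *
s=crops('ee',[('side',(210,150,180,135),4),('top',(200,130,160,120),5)])
E
```

```text
t 45.88 tcp [ 595.7 -112.5  288.3] rot [3.14e+00 3.00e-03 1.87e-01] F [-4.3 -6.9  1.5] op 0.118
```

View pics/ee_side.png

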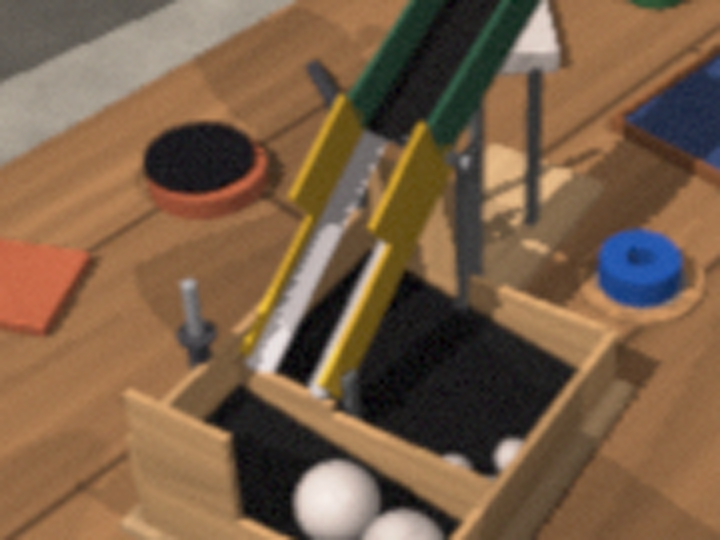

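View pics/ee_top.png

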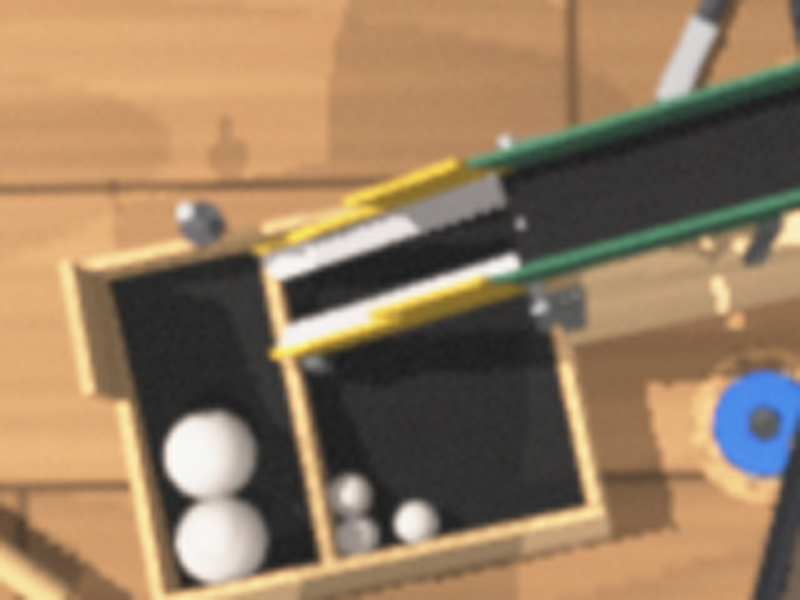

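Request:
drive_tool:
  commands:
    - {"dx": -0.2,"dy": -4.5,"dz": -5.6,"yaw": 0}
    - {"dx": 0.4,"dy": -3.0,"dz": -5.7,"yaw": 0}
    - {"dx": 0.5,"dy": -2.8,"dz": -5.8,"yaw": 0}
    - {"dx": 0.5,"dy": -2.7,"dz": -5.8,"yaw": 0}
    - {"dx": 0.5,"dy": -2.5,"dz": -6,"yaw": 0}

```text
t: 46.3
eef_pos: [598.4, -126.8, 258.3]
tcp_rot: [-3.141, 0.001, 0.188]
ft_force: [-1.9, 1.8, -0.8]
opening: 0.117
```

Request:
drive_tool:
  commands:
    - {"dx": 0.5,"dy": -2.4,"dz": -6,"yaw": 0}
    - {"dx": 0.4,"dy": -2.2,"dz": -6,"yaw": 0}
    - {"dx": 0.4,"dy": -2.1,"dz": -6.1,"yaw": 0}
    - {"dx": 0.4,"dy": -1.9,"dz": -6.2,"yaw": 0}
    - {"dx": 0.3,"dy": -1.8,"dz": -6.2,"yaw": 0}

```text
t: 46.72
eef_pos: [600.4, -136.9, 227.8]
tcp_rot: [-3.141, 0.001, 0.188]
ft_force: [-1.6, 6.1, -2.3]
opening: 0.116
```

Request:
drive_tool:
  commands:
    - {"dx": 0.3,"dy": -1.6,"dz": -6.3,"yaw": 0}
    - {"dx": 0.3,"dy": -1.6,"dz": -6.3,"yaw": 0}
    - {"dx": 0.2,"dy": -1.3,"dz": -6.3,"yaw": 0}
    - {"dx": 0.2,"dy": -1.2,"dz": -6.4,"yaw": 0}
    - {"dx": 0,"dy": 0,"dz": 0,"yaw": 0}

```text
t: 47.13
eef_pos: [601.4, -142.3, 201.7]
tcp_rot: [-3.14, 0.001, 0.188]
ft_force: [-1.3, 7.8, -1.6]
opening: 0.117
```

Request:
drive_tool:
  commands:
    - {"dx": 0.1,"dy": 0,"dz": -6.4,"yaw": 0}
    - {"dx": 0.1,"dy": 0,"dz": -6.4,"yaw": 0}
    - {"dx": 0.1,"dy": -0.4,"dz": -6.4,"yaw": 0}
    - {"dx": 0.1,"dy": -0.3,"dz": -6.4,"yaw": 0}
    - {"dx": 0,"dy": 0,"dz": -4,"yaw": 0}

```text
t: 47.55
eef_pos: [602.0, -144.8, 172.8]
tcp_rot: [3.14, 0.001, 0.188]
ft_force: [-3.0, -6.0, 0.4]
opening: 0.119
```

Request:
drive_tool:
  commands:
    - {"dx": 0,"dy": 0,"dz": -4,"yaw": 0}
    - {"dx": 0,"dy": 0,"dz": -2,"yaw": 0}
    - {"dx": 0,"dy": 0,"dz": 0,"yaw": 0}
    - {"dx": 0,"dy": 0,"dz": 0,"yaw": 0}

```text
t: 47.88
eef_pos: [602.0, -145.0, 168.3]
tcp_rot: [3.139, -0.0, 0.188]
ft_force: [-5.8, -3.6, 6.3]
opening: 0.12
```

Request:
drive_tool:
  commands:
    - {"dx": 0,"dy": 0,"dz": -1.5,"yaw": 0}
    - {"dx": 0,"dy": 0,"dz": 0,"yaw": 0}
    - {"dx": 0,"dy": 0,"dz": 0,"yaw": 0}

```text
t: 48.13
eef_pos: [602.1, -144.9, 168.2]
tcp_rot: [3.138, -0.001, 0.188]
ft_force: [-10.6, -3.5, 18.8]
opening: 0.118
```

```bash
python3 - <<'E'
from v import *
s=crops('ff',[('side',(310,100,80,60),10)])
E
```

```text
t 48.18 tcp [ 602.1 -145.   168.2] rot [ 3.138e+00 -1.000e-03  1.880e-01] F [-9.6 -2.8 18.2] op 0.119
```

View pics/ff_side.png

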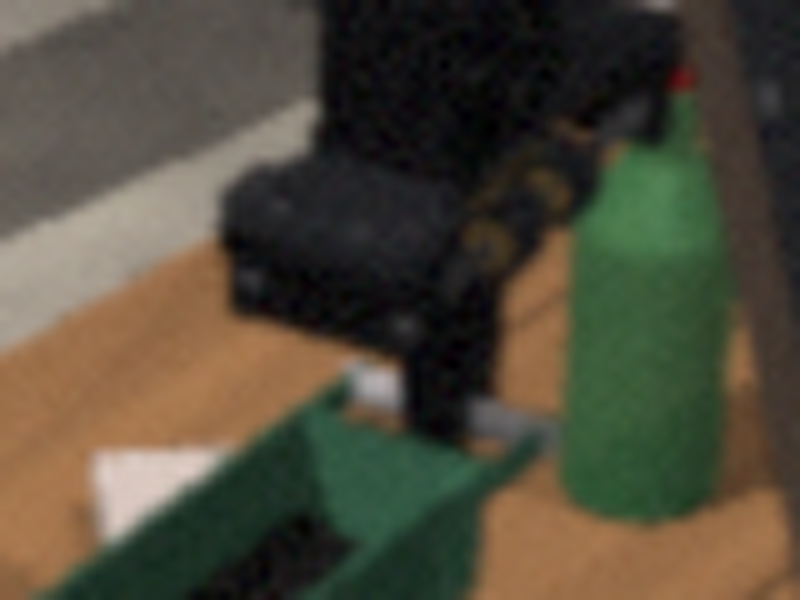

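Request:
drive_tool:
  commands:
    - {"dx": -0.5,"dy": 0,"dz": 1.5,"yaw": 0}
    - {"dx": 0,"dy": 0,"dz": 0,"yaw": 0}

```text
t: 48.35
eef_pos: [602.0, -144.9, 168.3]
tcp_rot: [3.139, -0.002, 0.188]
ft_force: [-2.9, -4.2, 8.1]
opening: 0.116
```

Request:
drive_tool:
  commands:
    - {"dx": 0,"dy": 0,"dz": 0,"yaw": 0}
    - {"dx": 0,"dy": 0,"dz": 0,"yaw": 0}
    - {"dx": 0,"dy": 0,"dz": 0,"yaw": 0}
    - {"dx": 0,"dy": 0,"dz": 0,"yaw": 0}
  grip: 0.31

```text
t: 48.68
eef_pos: [601.7, -143.5, 167.5]
tcp_rot: [3.142, -0.0, 0.188]
ft_force: [0.2, -0.3, 0.1]
opening: 0.297
```

Request:
drive_tool:
  commands:
    - {"dx": 0,"dy": 0,"dz": 8,"yaw": 0}
    - {"dx": 0,"dy": 0,"dz": 15,"yaw": 0}
    - {"dx": 0,"dy": 0,"dz": 25,"yaw": 0}
    - {"dx": 0,"dy": 0,"dz": 30,"yaw": 0}
    - {"dx": 0,"dy": 0,"dz": 30,"yaw": 0}

```text
t: 49.1
eef_pos: [601.4, -143.4, 277.3]
tcp_rot: [-3.141, 0.0, 0.188]
ft_force: [0.6, -0.6, 0.0]
opening: 0.309
```

Request:
drive_tool:
  commands:
    - {"dx": 0,"dy": -35,"dz": 10,"yaw": 0}
    - {"dx": 0,"dy": -35,"dz": 0,"yaw": 0}
    - {"dx": 0,"dy": -35,"dz": 0,"yaw": 0}
    - {"dx": 0,"dy": -35,"dz": 0,"yaw": 0}
    - {"dx": 0,"dy": 0,"dz": 0,"yaw": 0}

```text
t: 49.52
eef_pos: [601.0, -288.9, 285.8]
tcp_rot: [3.14, 0.0, 0.184]
ft_force: [0.5, -0.4, -0.1]
opening: 0.313
```

```bash
python3 - <<'E'
from v import *
s=crops('gg',[('side',(210,110,240,180),3.3),('top',(200,120,220,130),3.6)])
snap('top','gg_full.png')
E
```

```text
t 49.62 tcp [ 601.3 -284.6  285.7] rot [-3.141  0.     0.186] F [0.8 0.4 0.1] op 0.311
```

View pics/gg_side.png

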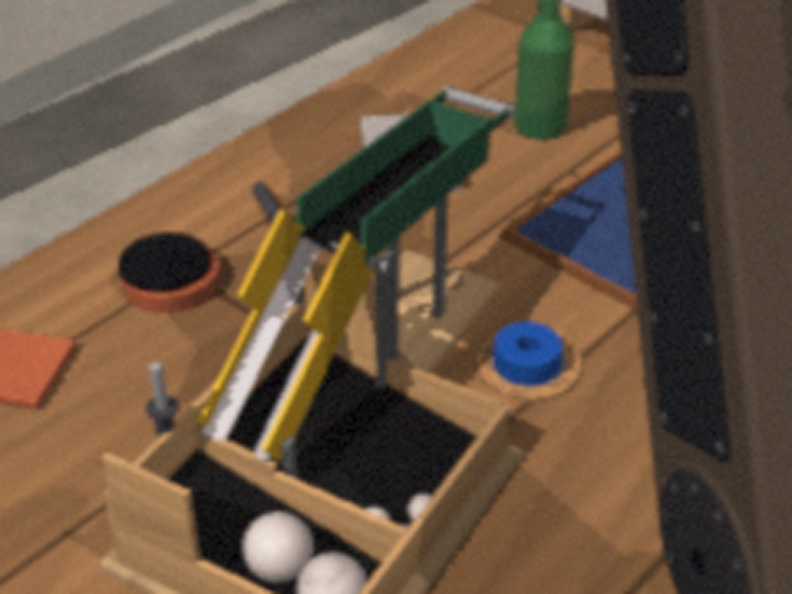

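View pics/gg_top.png

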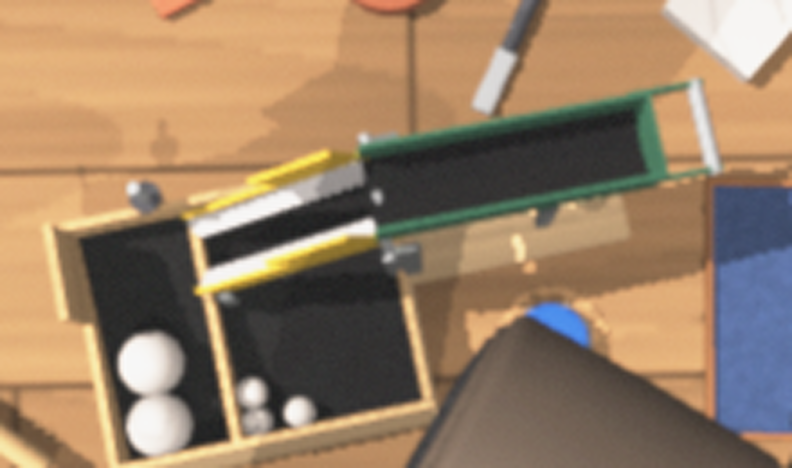

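View pics/gg_full.png

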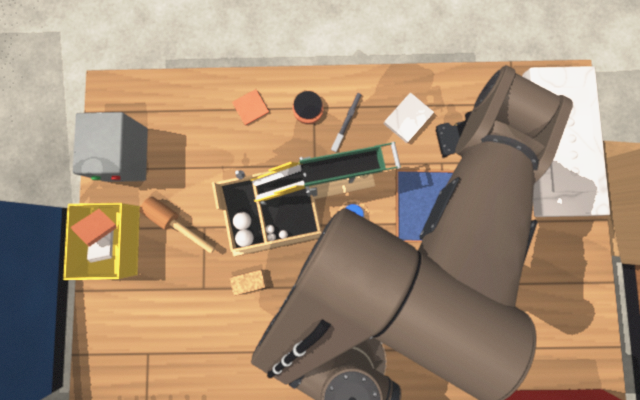

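```bash
python3 - <<'E'
from h import *
a=cv2.imread('pics/s0.png').astype(float); b=cv2.cvtColor(snap('side'),cv2.COLOR_RGB2BGR).astype(float)
r=(slice(135,200),slice(290,366))
for d in range(-3,4):
    print(d,round(np.abs(a[r]-np.roll(b,d,0)[r]).mean(),2))
print('roll',atz('side',(290+(401)/5-.4,130+(420)/5-.4),30))
env.job_done(); st()
E
```

```text
-3 18.47
-2 15.36
-1 11.88
0 9.25
1 11.74
2 15.38
3 18.56
roll [446.79036442 -33.9347421   30.        ]
the job is handed in; nothing more can be done
the job is handed in; nothing more can be done
```

The ball sorter job is finished and handed in at about 50 s of the 210 s allowed.

- **Roll:** I slid the blue tape roll up off its post and laid it flat on the cork pad. It sits within about 3 mm of the centre I measured for the pad.
- **Loading:** There were five balls at this start: three small and two large. All five went from the tray into the lowered hopper, the large ones first.
- **Sorting:** I tipped the hopper slowly by its bar to about 0.5 rad, and it came out empty in the side picture. Both large balls are in the large lane and all three small balls are in the small lane. They were in the same places in pictures taken about 4 s apart.
- **Hopper back down:** I lowered the hopper until it met firm resistance. The bar had slipped about 3 mm in the fingers, so I checked again after letting go: the hopper lines up with its starting picture to within a pixel.

In the last pictures, the bystander objects that show are where they started. No ball was left on the parts of the tray I could see, and the highest force I read was about 21 N. The arm hid part of the pad in the last top view, so the final check on the roll is from the side camera, plus an earlier clear top view.

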